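Put the used scent sticks into the extraction cabinet

TASK

Put the used scent sticks away: switch the fan off at the isolator, take the pull hook and with it, hooked in the tray's finger hole, draw the cabinet tray right out to its stop. Put every scent stick from the white rack, tip down, through a hole of the tray so that it stands on the tray floor. Then push the tray fully home and switch the fan on again; at the end the hook must stand upright near the middle of its green mat, with everything else on the desk where it is.

Things in the scene. Friction and masses are not known exactly. Their poses are not given: they have to be found in the camera images.
- hook_grip (a point): Free-standing pull hook, 0.25 kg: dark steel foot 46 x 40 x 18 mm; on it a yellow grip fin 34 mm (own x) by 12 mm thick (own y), 18 to 77 mm above the foot's underside. This point: on the fin's centre line, 55 mm up; pinch the fin here across own y. An 8 mm bar runs from it along own +x, 44 mm up, and turns down into a prong 70 mm out. Own z up.
- hook_tip (a point): Lower end of the hook's prong (8 mm diameter, rounded): 70 mm along the hook's own +x from the fin's centre line and 10 mm above the foot's underside, so 45 mm below hook_grip. The bar's underside is 30 mm above it.
- mat: Flat green mat 150 x 150 mm, 1 mm thick (the hook's foot rests at desk level on it), the hook's parking place. Origin: its centre, at the desk. It does not move.
- cabinet: White extraction cabinet with a clear roof, 200 mm deep (own x), 124 mm wide, 136 mm high, fixed to the desk; black fan outlet on the roof. Origin: centre of its underside. Its open front is 100 mm along own -x from the origin; the tray slides out along own -x. Own z is up.
- tray (a joint): How far the tray is out, in m: 0 fully home, 0.165 fully out at its stop. Slides with about 2 N friction, stays where it is left. Near home at the start.
- finger_hole (a point): Upper mouth of the finger hole, a vertical through hole of 20 mm diameter in the orange tab at the tray's front. The tab is 50 mm long (25 mm to either side of the hole along the slide), 44 mm wide, 14 mm thick, its top 50 mm above the desk, nothing beneath it. Frame parallel to the cabinet's (own -x = the way out).
- tab_end (a point): Centre of the tab's outer end face (44 wide x 14 mm high, 43 mm above the desk), 25 mm out from the finger hole; push here along cabinet +x to close the tray. With the tray home it is 55 mm in front of the cabinet's front.
- toggle (a joint): Fan isolator's toggle angle in rad: 0 = off, leaning 0.5 rad towards the isolator's own -x (red dot); 1.0 = on, leaning 0.5 rad towards own +x (green dot). The weighted toggle is over-centre: once well past the middle (0.25 rad) it falls on to its stop and stays. About 1 N at the tip moves it. On at the start.
- toggle_tip (a point): Centre of the red ball (20 mm diameter) at the end of the toggle, 60 mm from the pivot; the stem is 10 mm thick.
- toggle_pivot (a point): The toggle's hinge centre, 42 mm above the desk, in the grey isolator housing 80 (own x) x 60 x 45 mm high, which is fixed. Own y is the hinge axis, own z up.
- rack: White stick rack 180 (own x) x 55 x 42 mm high, fixed, origin at the centre of its underside. Four vertical holes in a row along own x, at -63, -21, 21, 63 mm; sticks stand in them on floors 12 mm above the desk.
- tray_hole0 (a point): Centre of the upper mouth of tray hole 0 (outermost), vertical through hole of 19 mm diameter in the blue tray plate (90 mm wide, 20 mm thick, top 50 mm above the desk). Below it is a floor 12 mm above the desk on which an inserted stick's tip rests. Holes 40 mm apart in a row along the slide; frame parallel to the cabinet's. With the tray out the innermost is 68 mm in front of the cabinet.
- tray_hole1 (a point): Centre of the upper mouth of tray hole 1 (middle), vertical through hole of 19 mm diameter in the blue tray plate (90 mm wide, 20 mm thick, top 50 mm above the desk). Below it is a floor 12 mm above the desk on which an inserted stick's tip rests. Holes 40 mm apart in a row along the slide; frame parallel to the cabinet's. With the tray out the innermost is 68 mm in front of the cabinet.
- tray_hole2 (a point): Centre of the upper mouth of tray hole 2 (innermost), vertical through hole of 19 mm diameter in the blue tray plate (90 mm wide, 20 mm thick, top 50 mm above the desk). Below it is a floor 12 mm above the desk on which an inserted stick's tip rests. Holes 40 mm apart in a row along the slide; frame parallel to the cabinet's. With the tray out the innermost is 68 mm in front of the cabinet.
- stick0_mid (a point): Scent stick 0: white, 16 mm diameter, 110 mm long, purple cap end up, tip down (last 9 mm tapered to 8 mm diameter), 30 g. This point is its centre, 55 mm from either end; own z points to the cap end. Standing in the rack its cap end is 122 mm above the desk, its centre 67 mm, its tip 12 mm; the same when fully in the tray. None if this stick is absent. 
- stick1_mid (a point): Scent stick 1: white, 16 mm diameter, 110 mm long, purple cap end up, tip down (last 9 mm tapered to 8 mm diameter), 30 g. This point is its centre, 55 mm from either end; own z points to the cap end. Standing in the rack its cap end is 122 mm above the desk, its centre 67 mm, its tip 12 mm; the same when fully in the tray. None if this stick is absent. 
- stick2_mid (a point): Scent stick 2: white, 16 mm diameter, 110 mm long, purple cap end up, tip down (last 9 mm tapered to 8 mm diameter), 30 g. This point is its centre, 55 mm from either end; own z points to the cap end. Standing in the rack its cap end is 122 mm above the desk, its centre 67 mm, its tip 12 mm; the same when fully in the tray. None if this stick is absent. 
- stick3_mid (a point): Scent stick 3: white, 16 mm diameter, 110 mm long, purple cap end up, tip down (last 9 mm tapered to 8 mm diameter), 30 g. This point is its centre, 55 mm from either end; own z points to the cap end. Standing in the rack its cap end is 122 mm above the desk, its centre 67 mm, its tip 12 mm; the same when fully in the tray. None if this stick is absent. 
- mug: Bystander, blue mug; leave alone. Origin at its underside.
- mouse: Bystander, black computer mouse; leave alone. Origin at its underside.
- bean_jar: Bystander, amber jar of coffee beans; leave alone. Origin at its underside.
- stapler: Bystander, grey stapler; leave alone. Origin at its underside.
- note_block: Bystander, yellow note block; leave alone. Origin at its underside.
- purple_pen: Bystander, purple pen lying on the desk; leave alone. Origin at its underside.

How it is judged:
By the outcome, as a careful person would: the job done as asked, in the order asked, and still so for the second after the job is handed in, with the robot touching nothing.
Of stick0, stick1, stick2, stick3 only 2 to 3 are there at a start; the rules pass over those that are not, and their reading is None.
At some moment in a run one of hook may be knocked a few centimetres aside while the robot is not near it.
It also fails if it takes over 210 s, if anything falls off the work surface, if the arm or the gripper's body presses on something with over 40 N, if the wrist force passes 120 N, or if a joint passes its speed limit or range.

ROBOT

A 7-joint arm with a two-finger parallel gripper is mounted at the origin on the work surface. World frame = base frame: x ahead of the robot, y to its left, z up, the work surface at z = 0. Lengths are in m, angles in degrees, forces in N, time in s.
With the tool pointing down it reaches from about 0.425 to 0.875 m from the base axis. Payload 8.4 kg.
Tool frame: the origin (TCP) lies at the very end of the fingers, on their centre line; the grasp point (between the pads) lies grip_point_offset behind it (grip_point_offset is the distance from the TCP to the grasp point, in m); z points along the fingers, y is the line along which they close (so a half turn about z gives the same grasp; the last joint's range is limited). The gripper opens to 85 mm and grips with 20 to 120 N. Pads are 22 mm wide; open, the fingers measure 114 mm over their backs; the gripper's body (76 mm by 85 mm) begins 54 mm behind the grasp point. The pads swing forward as they close: fully open they stand 13 mm farther back than shut.
Start: joints at [-70.084, 19.091, 2.286, 83.961, -0.768, 76.965, -3.352], TCP at [0.281, 0.586, 0.231] pointing down, gripper open.
Joint ranges: [-147.57, 147.57], [-21.85, 119.76], [-74.77, 79.35], [14.55, 137.4], [-85.83, 265.84], [4.83, 119.75], [-152.11, 152.11]. Speed limits (degrees/s): [127.2, 127.2, 159.86, 159.86, 180, 180, 180].

INTERFACE

Orientations are given as [roll, pitch, yaw] about the fixed x, y, z axes, in that order (R = Rz(yaw) Ry(pitch) Rx(roll)).
In Python, from station import * gives the robot as it stands.
- The arm moves only by the shell command python3 -m pendant 'ROWS' [FORCE]. ROWS is JSON, a list of rows, each an object of numbers: "dx", "dy", "dz": the shift along the tool's x, y, z in mm; "rx", "ry", "rz": the turn, a rotation vector about the tool's x, y, z in degrees; "grip": the opening, from -1 (shut) to 1 (fully open), so that 0 is half open. In form: [{"dx": .., "dy": .., "dz": .., "rx": .., "ry": .., "rz": .., "grip": ..}, ...]. A call has 1 to 8 rows; each row is the pose to reach, as a shift and turn from the pose commanded when the call began, along the tool's axes at that moment; what a row does not reach only later rows make up. A row lasts 1/8 s, in which the tool goes at most 62.5 mm and 10.7 degrees, less where a joint would pass 70% of its speed; a pose out of reach is approached as far as the arm can. A call with a gripper value outside its range is refused whole. The fingers move at their own pace and stop on an object; FORCE is the grip in N (left out, the last holds). Time passes only in rows, so rows that repeat a pose let the fingers close. It gives the time, the measured TCP pose, the force, the opening and the grip force at its end, in the units of the state.
- sense(): the state, without advancing time (a new reading comes with each control period).
- read_camera(name): name is "scene" or "top" or "wrist"; returns (picture, depth): 400x640x3 uint8, red, green, blue; 400x640 float32, m along the optical axis (not along the pixel's ray), 0 where there is no reading.
- camera_info(name): a dict with "camera_matrix" (3x3 intrinsics, pixels), "T" (4x4, takes a point from camera to world coordinates). Camera axes: x right, y down, z forward; pixel columns grow to the right and rows downward; lengths in m; the calibration is good to about 2 mm. A picture is of the moment at which its call begins: read the wrist's pose just before it. camera_info takes no time and is no camera call; for the wrist camera it gives the pose at the moment of the call.
- hand_in(): hands the job in; it is judged then, once.
Trained networks look in the newest picture that a camera, given by its name, has taken for a name from the list of things; names that differ only in an ending like _2 or _b are one class to them, and where a whole thing is asked for, a point or a joint stands for the part that bears it (a point fixed in the world has none). Each returns a list of dicts, best first, with "score" (0 to 1); they miss things now and then, are a little off and sometimes report something else, mostly with a low value. They report only what shows in the picture. A call takes as long as a camera call.
- outline_of(thing, camera): "region" (400x640 bool, what is visible of it) and "box" ([left, top, right, bottom] in pixels, round what is visible of it).
The state is a dict: "time": time; "joint_pos": joint angles; "joint_velocities": joint speeds; "joint_torque": joint torques, N m; "ee_pos": TCP position; "ee_rot": TCP orientation; "wrist_force": force on the tool from outside, world axes, zero at the start; "ft_torque": the same for the moment, N m; "opening": finger opening in m; "gripper_force": force on a finger pad.
Only numpy, scipy, OpenCV 4.12 (cv2) and the standard library are available. Lean on these libraries where they do the work, as an engineer would, in place of code of your own. Each camera call takes 0.05 s, during which the arm holds its last target. There are 200 camera calls.

## Working session

There is one attempt and no reset: what is moved stays moved. The work goes in short steps, Python scripts to look and compute and a shell command to move; the robot and the scene stay as the last step left them, time stands still between calls to the robot, and variables do not carry over. Pictures are saved under pics/ and viewed, at most 14 in all, crops included, and the job is handed in when it is done.

```bash
ls; mkdir -p pics
cat > h.py <<'E'
import numpy as np, cv2
from station import *
def snap(c,f=None):
    p,d=read_camera(c)
    if f: cv2.imwrite('pics/'+f,p[:,:,::-1])
    return p,d
def pts(c,d,mask,T=None):
    i=camera_info(c); K=np.array(i['camera_matrix']); T=np.array(i['T']) if T is None else T
    v,u=np.nonzero(mask&(d>0)); z=d[v,u]
    P=np.stack([(u-K[0,2])/K[0,0]*z,(v-K[1,2])/K[1,1]*z,z,np.ones_like(z)])
    return (T@P)[:3].T
E
python3 - <<'E'
from h import *
s=sense();print({k:np.round(v,3) for k,v in s.items()})
for c in ['scene','top']:
    p,d=snap(c,c+'0.png');i=camera_info(c);print(c,np.round(i['T'],3).tolist(),np.round(i['camera_matrix'],1).tolist())
    for t in ['hook_grip','mat','cabinet','finger_hole','toggle_tip','toggle_pivot','rack','stick0_mid','tray_hole0','mug','mouse','bean_jar','stapler','note_block','purple_pen']:
        for o in outline_of(t,c)[:4]:
            q=pts(c,d,o['region'])
            if len(q): print(t,round(o['score'],2),[int(x) for x in o['box']],np.round(np.median(q,0),3),np.round(np.percentile(q,2,0),3),np.round(np.percentile(q,98,0),3))
E
```

```text
pics
{'time': np.float64(0.0), 'joint_pos': array([-70.083,  19.132,   2.285,  84.011,  -0.768,  76.964,  -3.352]), 'joint_velocities': array([-0.042, -0.028,  0.069,  0.052, -0.007,  0.034, -0.002]), 'joint_torque': array([-0.0000e+00, -6.5857e+01,  1.3650e+00, -4.0554e+01,  1.7000e-02,
        1.3000e-02,  0.0000e+00]), 'ee_pos': array([0.281, 0.586, 0.23 ]), 'ee_rot': array([-1.79908e+02,  7.00000e-03,  1.54398e+02]), 'wrist_force': array([ 0.621, -0.589, -0.248]), 'ft_torque': array([ 0.   , -0.009, -0.002]), 'gripper_force': np.float64(0.0), 'opening': np.float64(0.085)}
scene [[0.85, 0.324, -0.415, 1.026], [0.526, -0.504, 0.685, -0.86], [0.012, -0.801, -0.599, 0.805], [0.0, 0.0, 0.0, 1.0]] [[397.8, 0.0, 326.3], [0.0, 397.8, 207.4], [0.0, 0.0, 1.0]]
hook_grip 0.75 [285, 210, 310, 238] [ 0.457 -0.106  0.025] [ 0.409 -0.128 -0.002] [ 0.473 -0.014  0.075]
mat 0.89 [264, 217, 326, 255] [ 0.474 -0.113 -0.   ] [ 0.384 -0.18  -0.004] [ 0.54  -0.02   0.003]
mat 0.75 [359, 237, 367, 249] [ 0.697 -0.123  0.094] [ 0.677 -0.128  0.055] [ 0.707 -0.117  0.103]
cabinet 0.9 [364, 119, 417, 186]
[... 2437 characters left out ...]
18 0.055]
tray_hole0 0.84 [201, 195, 234, 221] [0.551 0.288 0.049] [0.506 0.237 0.009] [0.593 0.318 0.055]
mug 0.76 [263, 140, 299, 170] [0.712 0.055 0.038] [ 0.666  0.012 -0.001] [0.754 0.112 0.094]
mouse 0.73 [202, 252, 221, 273] [0.379 0.287 0.027] [0.354 0.264 0.007] [0.407 0.318 0.036]
bean_jar 0.8 [365, 131, 391, 161] [ 0.712 -0.248  0.087] [ 0.69  -0.28   0.015] [ 0.751 -0.219  0.095]
stapler 0.79 [214, 156, 250, 168] [0.699 0.224 0.049] [0.689 0.162 0.011] [0.722 0.285 0.054]
note_block 0.94 [423, 217, 452, 248] [ 0.425 -0.418  0.03 ] [ 0.387 -0.457  0.013] [ 0.464 -0.383  0.035]
purple_pen 0.45 [417, 171, 452, 186] [ 0.616 -0.445  0.009] [ 0.587 -0.489 -0.   ] [ 0.651 -0.391  0.014]
```

Run:
```python
import cv2
a=cv2.imread('pics/top0.png')[110:290,110:470];cv2.imwrite('pics/topc.png',cv2.resize(a,(800,400),interpolation=3))
a=cv2.imread('pics/scene0.png')[100:360,180:450];cv2.imwrite('pics/scenec.png',cv2.resize(a,(620,597),interpolation=3))
```

```text
(no output)
```

View pics/topc.png

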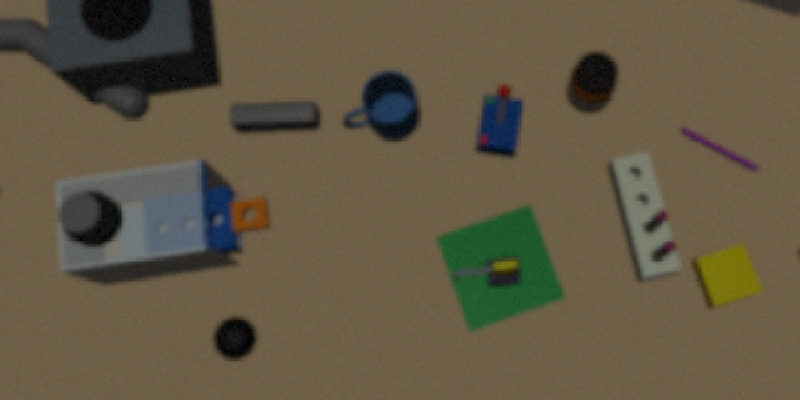

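View pics/scenec.png

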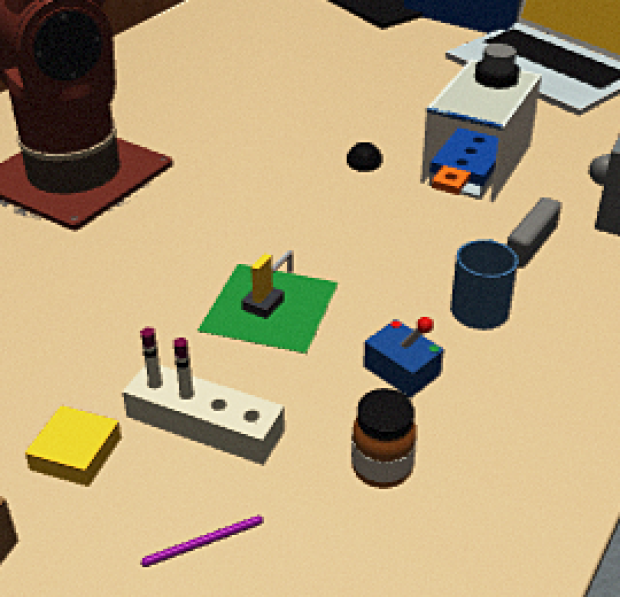

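Top view: cabinet on the left, with its mouth facing world −y and the tray near home. The hook is on the mat with its prong toward +y. The toggle leans +x, toward green (on). There are two sticks, in the two rack holes nearest the robot. Next I fit yaws and centres.

```bash
cat >> h.py <<'E'
def rect(q):
    (c,s,a)=cv2.minAreaRect((q[:,:2]*1000).astype(np.float32)); return np.round(c,1),np.round(s,1),round(a,1)
def go(x,y,z,yaw):
    "shift (mm) in tool axes and turn from the measured pose to TCP x,y,z (mm), tool down with yaw"
    from scipy.spatial.transform import Rotation as R
    s=sense(); A=R.from_euler('xyz',s['ee_rot'],degrees=True)
    d=A.inv().apply(np.array([x,y,z])-s['ee_pos']*1000)
    B=R.from_euler('xyz',[180,0,yaw],degrees=True); r=(A.inv()*B).as_rotvec(degrees=True)
    print('t%.1f'%s['time'],'dxyz',np.round(d,1),'r',np.round(r,1))
E
python3 - <<'E'
from h import *
p,d=snap('top'); hsv=cv2.cvtColor(p,cv2.COLOR_RGB2HSV); H,S,V=[hsv[:,:,i].astype(int) for i in range(3)]
full=np.ones(d.shape,bool); 
def cl(name,m,zlo,zhi,xy=None):
    q=pts('top',d,m); 
    k=(q[:,2]>zlo)&(q[:,2]<zhi)
    if xy: k&=(np.hypot(q[:,0]-xy[0],q[:,1]-xy[1])<xy[2])
    q=q[k]; print(name,len(q),np.round(q.mean(0),4),rect(q) if len(q)>4 else '')
cl('mat',(H>50)&(H<85)&(S>100),-.01,.012,(.46,-.1,.15))
cl('fin',(H>20)&(H<35)&(S>150),.06,.09,(.46,-.1,.1))
cl('foot+bar',full,.008,.1,(.46,-.08,.1))
cl('bar',full,.03,.058,(.46,-.06,.1))
cl('rack',full,.036,.05,(.525,-.31,.13))
cl('sticks',full,.1,.13,(.525,-.31,.13))
cl('iso',full,.036,.052,(.67,-.11,.06))
cl('ball',((H<8)|(H>172))&(S>120),.07,.12,(.69,-.11,.06))
cl('tab',(H<20)&(H>5)&(S>150),.04,.06,(.55,.25,.08))
cl('tray',(H>100)&(H<125)&(S>100),.04,.06,(.55,.28,.1))
cl('roof',full,.12,.15,(.54,.38,.15))
p,d=snap('wrist');i=camera_info('wrist');s=sense();print(np.round(i['T'],3).tolist(),np.round(i['camera_matrix'],0).tolist())
go(724,-110,200,180)
E
```

```text
mat 1737 [ 0.4611 -0.0985  0.0012] (array([461.8, -97.4]), array([147.8, 146.7]), 15.9)
fin 45 [ 0.4523 -0.1006  0.0756] (array([ 453.4, -101.7]), array([12. , 31.1]), 2.7)
foot+bar 223 [ 0.45   -0.0899  0.0386] (array([446.9, -78.8]), array([47.6, 98.5]), 16.3)
bar 63 [ 0.4501 -0.0653  0.0464] (array([451.3, -71.7]), array([ 9. , 89.3]), 1.0)
rack 811 [ 0.5213 -0.3086  0.0422] (array([ 520.5, -311.1]), array([180.2,  56.8]), 9.0)
sticks 67 [ 0.4779 -0.3156  0.1182] (array([ 479.4, -317.3]), array([57.6, 17.1]), 8.6)
iso 402 [ 0.6683 -0.109   0.0454] (array([ 672.1, -109.7]), array([59.8, 80.7]), 77.7)
ball 23 [ 0.6978 -0.1168  0.102 ] (array([ 698.5, -117.4]), array([12.3, 15.3]), 58.3)
tab 180 [0.5532 0.2578 0.0496] (array([553.7, 259.1]), array([44.4, 47.2]), 4.9)
tray 246 [0.5503 0.3007 0.05  ] (array([550.3, 301.7]), array([90.8, 33.2]), 4.5)
roof 2325 [0.5393 0.3803 0.1362] (array([542.4, 394.2]), array([125.9, 201.5]), 5.0)
[[0.433, 0.852, 0.295, 0.203], [0.902, -0.409, -0.141, 0.622], [0.001, 0.327, -0.945, 0.373], [0.0, 0.0, 0.0, 1.0]] [[332.0, 0.0, 322.0], [0.0, 332.0, 200.0], [0.0, 0.0, 1.0]]
t1.7 dxyz [-700.5 -436.3   31.3] r [ -0.   -0.  -25.6]
```

Run:
```python
from h import *
print(grip_point_offset)
go(738.5,-124.5,280,78)
```

```text
0.0187
t1.7 dxyz [-719.8 -443.1  -48.7] r [-0.   0.  76.4]
```

```bash
python3 -m pendant '[{"dz":-49,"grip":-1},{"dx":-55,"dy":-30,"dz":-49,"rz":8},{"dx":-105,"dy":-60,"dz":-49,"rz":16},{"dx":-155,"dy":-90,"dz":-49,"rz":24},{"dx":-205,"dy":-120,"dz":-49,"rz":32},{"dx":-255,"dy":-150,"dz":-49,"rz":40},{"dx":-305,"dy":-180,"dz":-49,"rz":48},{"dx":-355,"dy":-210,"dz":-49,"rz":56}]'; python3 -c "
from h import *
go(738.5,-124.5,280,78)"
```

```text
t1.7 dxyz [-719.8 -443.1  -48.7] r [-0.   0.  76.4]schema error: expected keys dx, dy, dz, rx, ry, rz, grip
```

```bash
python3 -m pendant '[{"dx":0,"dy":0,"dz":-49,"rx":0,"ry":0,"rz":0,"grip":-1},{"dx":-55,"dy":-30,"dz":-49,"rx":0,"ry":0,"rz":8,"grip":-1},{"dx":-105,"dy":-60,"dz":-49,"rx":0,"ry":0,"rz":16,"grip":-1},{"dx":-155,"dy":-90,"dz":-49,"rx":0,"ry":0,"rz":24,"grip":-1},{"dx":-205,"dy":-120,"dz":-49,"rx":0,"ry":0,"rz":32,"grip":-1},{"dx":-255,"dy":-150,"dz":-49,"rx":0,"ry":0,"rz":40,"grip":-1},{"dx":-305,"dy":-180,"dz":-49,"rx":0,"ry":0,"rz":48,"grip":-1},{"dx":-355,"dy":-210,"dz":-49,"rx":0,"ry":0,"rz":56,"grip":-1}]'; python3 -c "
from h import *
go(738.5,-124.5,280,78)"
```

```text
time: 2.7
ee_pos: [0.5111, 0.2417, 0.2807]
ee_rot: [180.0, -0.0, 98.1]
wrist_force: [0.3, -0.0, 1.1]
opening: -0.0
gripper_force: 0.0
t2.7 dxyz [-394.7  173.3    0.5] r [ 0.  -0.  20.1]
```

```bash
python3 -m pendant '[{"dx":-55,"dy":24,"dz":0,"rx":0,"ry":0,"rz":4,"grip":-1},{"dx":-110,"dy":48,"dz":0,"rx":0,"ry":0,"rz":8,"grip":-1},{"dx":-165,"dy":72,"dz":0,"rx":0,"ry":0,"rz":12,"grip":-1},{"dx":-220,"dy":97,"dz":0,"rx":0,"ry":0,"rz":16,"grip":-1},{"dx":-275,"dy":121,"dz":0,"rx":0,"ry":0,"rz":20,"grip":-1},{"dx":-330,"dy":145,"dz":0,"rx":0,"ry":0,"rz":20,"grip":-1},{"dx":-370,"dy":163,"dz":0,"rx":0,"ry":0,"rz":20,"grip":-1},{"dx":-395,"dy":173,"dz":0,"rx":0,"ry":0,"rz":20,"grip":-1}]'
python3 -m pendant '[{"dx":0,"dy":0,"dz":50,"rx":0,"ry":0,"rz":0,"grip":-1},{"dx":0,"dy":0,"dz":100,"rx":0,"ry":0,"rz":0,"grip":-1},{"dx":0,"dy":0,"dz":150,"rx":0,"ry":0,"rz":0,"grip":-1},{"dx":0,"dy":0,"dz":190,"rx":0,"ry":0,"rz":0,"grip":-1},{"dx":0,"dy":0,"dz":205,"rx":0,"ry":0,"rz":0,"grip":-1},{"dx":0,"dy":0,"dz":205,"rx":0,"ry":0,"rz":0,"grip":-1}]'; python3 -c "
from h import *
go(670,-109.6,75,78)"
```

```text
time: 3.7
ee_pos: [0.7396, -0.1248, 0.2796]
ee_rot: [-180.0, 0.1, 78.3]
wrist_force: [-0.0, -0.1, -0.2]
opening: 0.0
gripper_force: 0.0
time: 4.45
ee_pos: [0.739, -0.1221, 0.0751]
ee_rot: [-179.9, 0.0, 78.4]
wrist_force: [-0.4, -0.2, 0.7]
opening: -0.0002
gripper_force: 0.0
t4.5 dxyz [ -1.7 -70.1   0.2] r [-0.1  0.   0.4]
```

```bash
python3 -m pendant '[{"dx":0,"dy":-10,"dz":0,"rx":0,"ry":0,"rz":0,"grip":-1},{"dx":0,"dy":-20,"dz":0,"rx":0,"ry":0,"rz":0,"grip":-1},{"dx":0,"dy":-30,"dz":0,"rx":0,"ry":0,"rz":0,"grip":-1},{"dx":0,"dy":-40,"dz":0,"rx":0,"ry":0,"rz":0,"grip":-1},{"dx":0,"dy":-50,"dz":0,"rx":0,"ry":0,"rz":0,"grip":-1},{"dx":0,"dy":-60,"dz":0,"rx":0,"ry":0,"rz":0,"grip":-1},{"dx":0,"dy":-70,"dz":0,"rx":0,"ry":0,"rz":0,"grip":-1},{"dx":0,"dy":-70,"dz":0,"rx":0,"ry":0,"rz":0,"grip":-1}]'
python3 -m pendant '[{"dx":0,"dy":25,"dz":0,"rx":0,"ry":0,"rz":0,"grip":-1},{"dx":0,"dy":25,"dz":-50,"rx":0,"ry":0,"rz":0,"grip":-1},{"dx":0,"dy":25,"dz":-100,"rx":0,"ry":0,"rz":0,"grip":1},{"dx":0,"dy":25,"dz":-150,"rx":0,"ry":0,"rz":0,"grip":1}]'; python3 -c "
from h import *
go(452,-135,235,92)"
```

```text
time: 5.45
ee_pos: [0.6698, -0.1078, 0.0753]
ee_rot: [-180.0, -0.0, 78.4]
wrist_force: [-0.3, 0.0, 0.4]
opening: -0.0001
gripper_force: 0.0
time: 5.95
ee_pos: [0.6951, -0.1132, 0.2268]
ee_rot: [180.0, 0.0, 78.4]
wrist_force: [0.1, 0.9, -0.2]
opening: 0.036
gripper_force: 0.0
t6.0 dxyz [ -70.3 -233.7   -8.2] r [ -0.    0.  -13.6]
```

```bash
python3 -m pendant '[{"dx":-15,"dy":-50,"dz":-8,"rx":0,"ry":0,"rz":-4,"grip":1},{"dx":-30,"dy":-100,"dz":-8,"rx":0,"ry":0,"rz":-8,"grip":1},{"dx":-45,"dy":-150,"dz":-8,"rx":0,"ry":0,"rz":-12,"grip":1},{"dx":-60,"dy":-200,"dz":-8,"rx":0,"ry":0,"rz":-14,"grip":1},{"dx":-70,"dy":-234,"dz":-8,"rx":0,"ry":0,"rz":-14,"grip":1},{"dx":-70,"dy":-234,"dz":-8,"rx":0,"ry":0,"rz":-14,"grip":1}]'
cat > hook.py <<'E'
from h import *
import sys
p,d=snap('wrist',sys.argv[1]); hsv=cv2.cvtColor(p,cv2.COLOR_RGB2HSV); H,S,V=[hsv[:,:,i].astype(int) for i in range(3)]
q=pts('wrist',d,(H>20)&(H<35)&(S>130)&(V>60)); f=q[(q[:,2]>.068)&(q[:,2]<.09)]; print('fin',len(f),f.mean(0).round(4),rect(f))
q=pts('wrist',d,(S<100)); f=q[(q[:,2]>.038)&(q[:,2]<.06)&(np.abs(q[:,0]-.45)<.1)&(np.abs(q[:,1]+.07)<.12)]; print('bar',len(f),f.mean(0).round(4),rect(f))
t,dt=snap('top');o=outline_of('toggle_tip','top');print(o and (o[0]['score'],np.median(pts('top',dt,o[0]['region']),0)))
E
python3 hook.py w1.png
```

```text
time: 6.7
ee_pos: [0.4502, -0.1351, 0.2339]
ee_rot: [179.9, -0.1, 92.3]
wrist_force: [0.5, 0.0, -0.7]
opening: 0.0859
gripper_force: 0.0
fin 487 [ 0.4513 -0.1015  0.0759] (array([ 452.5, -203.1]), array([ 12. , 236.4]), 0.6)
bar 549 [ 0.4489 -0.0564  0.0464] (array([449.9, -57.1]), array([10.8, 57.6]), 1.1)
[]
```

View pics/w1.png

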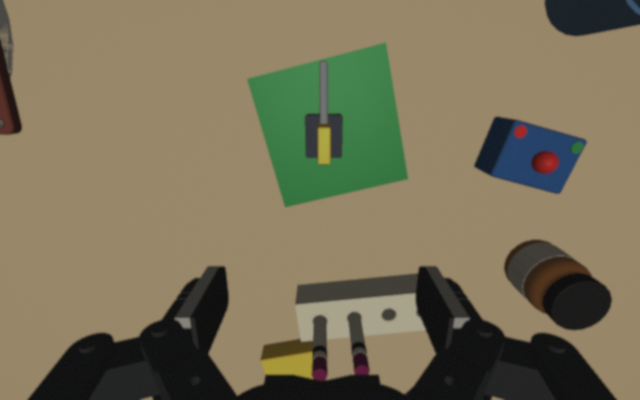

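Run:
```python
from h import *
p,d=snap('wrist'); hsv=cv2.cvtColor(p,cv2.COLOR_RGB2HSV); H,S,V=[hsv[:,:,i].astype(int) for i in range(3)]
q=pts('wrist',d,((H<8)|(H>172))&(S>120)); f=q[(q[:,2]>.06)&(q[:,2]<.12)&(abs(q[:,1]+.11)<.06)];print(len(f),f.mean(0),f.max(0))
u=q[(q[:,2]>.03)&(q[:,2]<.055)&(abs(q[:,1]+.11)<.06)];print('dot',u.mean(0))
q=pts('wrist',d,(H>20)&(H<35)&(S>130)&(V>60)); f=q[(q[:,2]>.068)&(q[:,2]<.09)&(abs(q[:,1]+.1)<.05)]; print('fin',rect(f))
go(451.5,-101.5,55-18.7,91.5)
```

```text
423 [ 0.63693382 -0.10471376  0.09990672] [ 0.64698816 -0.09639646  0.10456733]
dot [ 0.64271721 -0.08580223  0.04482989]
fin (array([ 449.5, -102.4]), array([11. , 34.2]), 2.2)
t6.9 dxyz [ 33.    0.3 197.1] r [0.  0.  0.9]
```

```bash
python3 -m pendant '[{"dx":33,"dy":0,"dz":50,"rx":0,"ry":0,"rz":0,"grip":1},{"dx":33,"dy":0,"dz":100,"rx":0,"ry":0,"rz":0,"grip":1},{"dx":33,"dy":0,"dz":150,"rx":0,"ry":0,"rz":0,"grip":1},{"dx":33,"dy":0,"dz":185,"rx":0,"ry":0,"rz":0,"grip":0.2},{"dx":33,"dy":0,"dz":197,"rx":0,"ry":0,"rz":0,"grip":0},{"dx":33,"dy":0,"dz":197,"rx":0,"ry":0,"rz":0,"grip":0}]'
python3 -m pendant '[{"dx":0,"dy":0,"dz":0,"rx":0,"ry":0,"rz":0,"grip":-1},{"dx":0,"dy":0,"dz":0,"rx":0,"ry":0,"rz":0,"grip":-1},{"dx":0,"dy":0,"dz":0,"rx":0,"ry":0,"rz":0,"grip":-1},{"dx":0,"dy":0,"dz":0,"rx":0,"ry":0,"rz":0,"grip":-1},{"dx":0,"dy":0,"dz":0,"rx":0,"ry":0,"rz":0,"grip":-1}]' 60
python3 -m pendant '[{"dx":0,"dy":0,"dz":-40,"rx":0,"ry":0,"rz":0,"grip":-1},{"dx":0,"dy":0,"dz":-80,"rx":0,"ry":0,"rz":0,"grip":-1},{"dx":0,"dy":0,"dz":-100,"rx":0,"ry":0,"rz":0,"grip":-1},{"dx":0,"dy":0,"dz":-100,"rx":0,"ry":0,"rz":0,"grip":-1}]'
python3 -c "
from h import *
go(555,100,150,95)
for c in ['wrist','top','scene']: snap(c,'l_'+c+'.png')"
```

```text
time: 7.65
ee_pos: [0.4506, -0.1018, 0.0362]
ee_rot: [-179.9, 0.1, 92.4]
wrist_force: [0.6, -0.7, -0.1]
opening: 0.0428
gripper_force: 0.0
time: 8.28
ee_pos: [0.4515, -0.1016, 0.0376]
ee_rot: [179.9, -0.0, 92.4]
wrist_force: [-0.2, 0.2, 7.0]
opening: 0.0114
gripper_force: 59.4
time: 8.78
ee_pos: [0.4513, -0.1015, 0.1378]
ee_rot: [179.8, -0.0, 92.4]
wrist_force: [-0.5, 0.8, -3.2]
opening: 0.0112
gripper_force: 59.5
t8.8 dxyz [197.  112.1 -11.7] r [ 0.2 -0.  -2.6]
```

View pics/l_wrist.png

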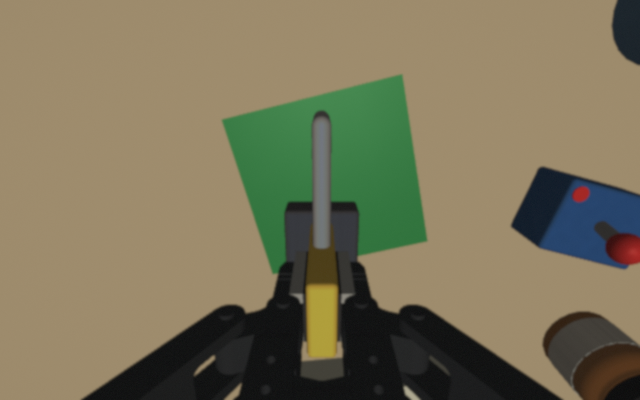

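```bash
python3 -m pendant '[{"dx":48,"dy":25,"dz":-12,"rx":0,"ry":0,"rz":-2.6,"grip":-1},{"dx":96,"dy":50,"dz":-12,"rx":0,"ry":0,"rz":-2.6,"grip":-1},{"dx":144,"dy":75,"dz":-12,"rx":0,"ry":0,"rz":-2.6,"grip":-1},{"dx":192,"dy":100,"dz":-12,"rx":0,"ry":0,"rz":-2.6,"grip":-1},{"dx":225,"dy":117,"dz":-12,"rx":0,"ry":0,"rz":-2.6,"grip":-1},{"dx":236,"dy":123,"dz":-12,"rx":0,"ry":0,"rz":-2.6,"grip":-1},{"dx":236,"dy":123,"dz":-12,"rx":0,"ry":0,"rz":-2.6,"grip":-1}]'
cat > tab.py <<'E'
from h import *
import sys
T=np.array(camera_info('wrist')['T']); s=sense(); p,d=snap('wrist',sys.argv[1]); hsv=cv2.cvtColor(p,cv2.COLOR_RGB2HSV); H,S,V=[hsv[:,:,i].astype(int) for i in range(3)]
m=(H<20)&(H>5)&(S>150)&(V>60)
q=pts('wrist',d,m,T); f=q[(abs(q[:,2]-.05)<.006)]; print('tab',len(f),f.mean(0).round(4),rect(f))
# hole: inner contour of the orange region, ray-plane z=.05
c,h=cv2.findContours(m.astype(np.uint8),cv2.RETR_CCOMP,cv2.CHAIN_APPROX_NONE)
K=np.array(camera_info('wrist')['camera_matrix'])
for k,hh in zip(c,h[0]):
    if hh[3]>=0 and cv2.contourArea(k)>60:
        (u,v),r,_=cv2.fitEllipse(k); w=T[:3,:3]@np.linalg.inv(K)@[u,v,1]; print('hole px',u,v,r,T[:3,3]+w*(.05-T[2,3])/w[2])
q=pts('wrist',d,(S<90)&(V>40),T); A=np.array([np.cos(np.radians(s['ee_rot'][2])),np.sin(np.radians(s['ee_rot'][2]))]);B=np.array([A[1],-A[0]])
r=(q[:,:2]-s['ee_pos'][:2]); a=r@A;b=r@B; k=(abs(b)<.012)&(a>.022)&(a<.085)&(abs(q[:,2]-(s['ee_pos'][2]+.011))<.015)
print('bar end a',a[k].max(),np.percentile(a[k],98),'b',[(b[k&(a>l)&(a<l+.02)].mean()) for l in (.025,.04,.055)],'z',np.median(q[k,2])-s['ee_pos'][2])
E
python3 tab.py w2.png
```

```text
time: 9.8
ee_pos: [0.5628, 0.1391, 0.147]
ee_rot: [-179.9, 0.1, 95.0]
wrist_force: [-0.8, -0.3, -1.6]
opening: 0.0112
gripper_force: 59.3
tab 3572 [0.5514 0.254  0.0492] (array([551.4, 254.4]), array([42.9, 39.2]), 5.1)
hole px 321.7579650878906 27.14186668395996 (31.76519012451172, 33.46124267578125) [0.55105515 0.25812954 0.05      ]
bar end a 0.07316366243211776 0.07218879284712422 b [np.float64(-0.0013815368530654842), np.float64(-0.001454601332386049), np.float64(-0.001436875795416024)] z 0.008719137400239468
```

View pics/w2.png

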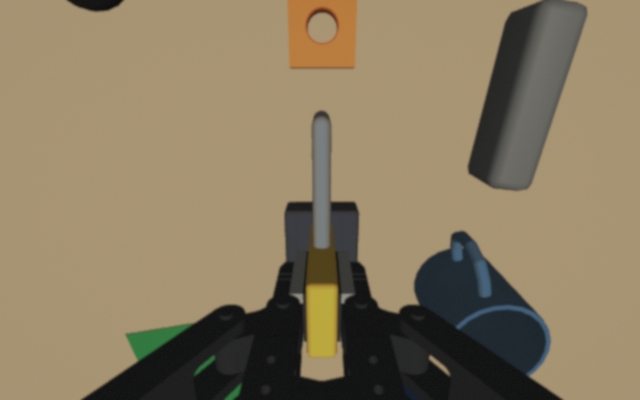

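```bash
python3 -m pendant '[{"dx":30,"dy":0,"dz":0,"rx":0,"ry":0,"rz":0,"grip":-1},{"dx":49.5,"dy":0.3,"dz":20,"rx":0,"ry":0,"rz":0,"grip":-1},{"dx":49.5,"dy":0.3,"dz":50,"rx":0,"ry":0,"rz":0,"grip":-1},{"dx":49.5,"dy":0.3,"dz":65,"rx":0,"ry":0,"rz":0,"grip":-1},{"dx":49.5,"dy":0.3,"dz":75,"rx":0,"ry":0,"rz":0,"grip":-1},{"dx":49.5,"dy":0.3,"dz":89,"rx":0,"ry":0,"rz":0,"grip":-1},{"dx":49.5,"dy":0.3,"dz":89,"rx":0,"ry":0,"rz":0,"grip":-1}]'
python3 -c "
from h import *
go(558.8,188.6,58,95)
print(pts('scene',snap('scene','ins.png')[1],np.ones((400,640),bool)).shape)
a=cv2.imread('pics/ins.png')[130:230,320:440];cv2.imwrite('pics/insc.png',cv2.resize(a,(720,600),interpolation=3))"
```

```text
time: 10.72
ee_pos: [0.5589, 0.1882, 0.0584]
ee_rot: [-179.9, 0.0, 95.0]
wrist_force: [-0.4, 0.5, -2.9]
opening: 0.0118
gripper_force: 59.3
t10.7 dxyz [ 0.4 -0.   0.4] r [-0.1  0.  -0. ]
(254962, 3)
```

View pics/insc.png

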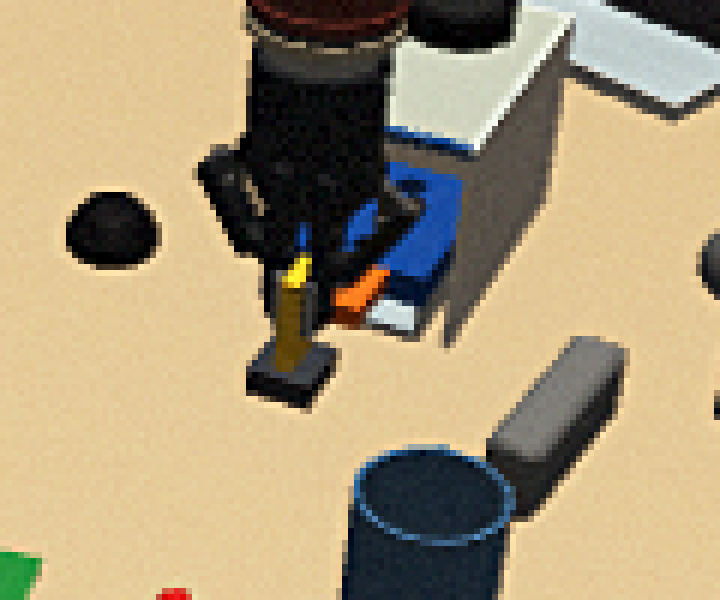

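```bash
python3 -m pendant '[{"dx":-10,"dy":0,"dz":0,"rx":0,"ry":0,"rz":0,"grip":-1},{"dx":-30,"dy":0,"dz":0,"rx":0,"ry":0,"rz":0,"grip":-1},{"dx":-50,"dy":0,"dz":0,"rx":0,"ry":0,"rz":0,"grip":-1},{"dx":-70,"dy":0,"dz":0,"rx":0,"ry":0,"rz":0,"grip":-1},{"dx":-90,"dy":0,"dz":0,"rx":0,"ry":0,"rz":0,"grip":-1},{"dx":-110,"dy":0,"dz":0,"rx":0,"ry":0,"rz":0,"grip":-1},{"dx":-130,"dy":0,"dz":0,"rx":0,"ry":0,"rz":0,"grip":-1},{"dx":-145,"dy":0,"dz":0,"rx":0,"ry":0,"rz":0,"grip":-1}]' 90
python3 -m pendant '[{"dx":-5,"dy":0,"dz":0,"rx":0,"ry":0,"rz":0,"grip":-1},{"dx":-10,"dy":0,"dz":0,"rx":0,"ry":0,"rz":0,"grip":-1},{"dx":-15,"dy":0,"dz":0,"rx":0,"ry":0,"rz":0,"grip":-1},{"dx":-15,"dy":0,"dz":0,"rx":0,"ry":0,"rz":0,"grip":-1}]'
python3 -m pendant '[{"dx":-3,"dy":0,"dz":0,"rx":0,"ry":0,"rz":0,"grip":-1},{"dx":-5,"dy":0,"dz":0,"rx":0,"ry":0,"rz":0,"grip":-1},{"dx":-5,"dy":0,"dz":0,"rx":0,"ry":0,"rz":0,"grip":-1}]'
```

```text
time: 11.78
ee_pos: [0.5722, 0.0425, 0.0594]
ee_rot: [180.0, 0.0, 94.9]
wrist_force: [2.1, 1.5, -0.3]
opening: 0.0105
gripper_force: 89.9
time: 12.28
ee_pos: [0.5731, 0.0288, 0.0592]
ee_rot: [-180.0, 0.0, 95.0]
wrist_force: [0.0, 0.5, -3.2]
opening: 0.011
gripper_force: 89.8
time: 12.65
ee_pos: [0.5735, 0.0241, 0.0592]
ee_rot: [-180.0, 0.0, 95.0]
wrist_force: [-0.5, 1.5, -2.2]
opening: 0.0112
gripper_force: 89.8
```

```bash
python3 -m pendant '[{"dx":-3,"dy":0,"dz":0,"rx":0,"ry":0,"rz":0,"grip":-1},{"dx":-5,"dy":0,"dz":0,"rx":0,"ry":0,"rz":0,"grip":-1},{"dx":-5,"dy":0,"dz":0,"rx":0,"ry":0,"rz":0,"grip":-1}]'
cat > tray.py <<'E'
from h import *
p,d=snap('scene','tr.png'); hsv=cv2.cvtColor(p,cv2.COLOR_RGB2HSV); H,S,V=[hsv[:,:,i].astype(int) for i in range(3)]
m=(H<20)&(H>5)&(S>180)&(V>60)
q=pts('scene',d,m); q=q[(abs(q[:,2]-.05)<.008)&(abs(q[:,0]-.56)<.06)&(q[:,1]>-.0)]; print('tab',len(q),q.mean(0) if len(q) else '',np.percentile(q[:,1],[2,98]) if len(q) else '')
m=(H>100)&(H<125)&(S>120)
q=pts('scene',d,m); q=q[(abs(q[:,2]-.05)<.008)&(abs(q[:,0]-.55)<.07)&(q[:,1]>0)&(q[:,1]<.4)]; print('tray',len(q),np.percentile(q[:,1],[2,98]))
E
python3 tray.py;  python3 -c "
import cv2
a=cv2.imread('pics/tr.png')[130:260,300:440];cv2.imwrite('pics/trc.png',cv2.resize(a,(640,594),interpolation=3))"
```

```text
time: 13.02
ee_pos: [0.5737, 0.0232, 0.0588]
ee_rot: [-180.0, -0.2, 95.2]
wrist_force: [0.0, 12.5, -7.3]
opening: 0.0107
gripper_force: 89.1
tab 45 [0.58424189 0.09128038 0.0471483 ] [0.07061856 0.12102878]
tray 329 [0.12449568 0.2446737 ]
```

View pics/trc.png

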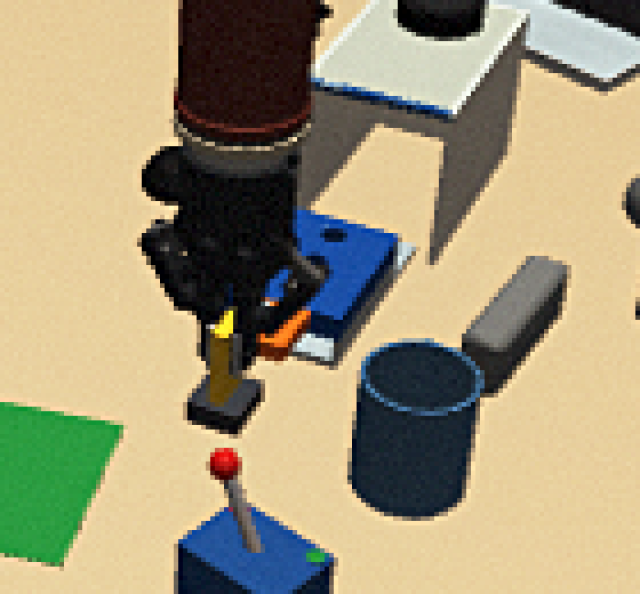

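```bash
python3 -m pendant '[{"dx":10,"dy":0,"dz":0,"rx":0,"ry":0,"rz":0,"grip":-1},{"dx":10,"dy":0,"dz":0,"rx":0,"ry":0,"rz":0,"grip":-1},{"dx":10,"dy":0,"dz":-20,"rx":0,"ry":0,"rz":0,"grip":-1},{"dx":10,"dy":0,"dz":-50,"rx":0,"ry":0,"rz":0,"grip":-1},{"dx":10,"dy":0,"dz":-80,"rx":0,"ry":0,"rz":0,"grip":-1},{"dx":10,"dy":0,"dz":-80,"rx":0,"ry":0,"rz":0,"grip":-1}]'
python3 tray.py
python3 -c "
from h import *
go(462,-97.5,139,92)"
```

```text
time: 13.82
ee_pos: [0.5749, 0.0285, 0.1416]
ee_rot: [179.7, -0.0, 94.9]
wrist_force: [0.1, 0.2, -2.2]
opening: 0.0108
gripper_force: 90.0
tab 91 [0.57537057 0.09282736 0.04717419] [0.0698717  0.12147633]
tray 431 [0.1256215  0.24457014]
t13.9 dxyz [-116.  -122.3    0.6] r [0.1 0.  3. ]
```

```bash
python3 -m pendant '[{"dx":-35,"dy":-37,"dz":0,"rx":0,"ry":0,"rz":1,"grip":-1},{"dx":-70,"dy":-74,"dz":0,"rx":0,"ry":0,"rz":3,"grip":-1},{"dx":-100,"dy":-105,"dz":0,"rx":0,"ry":0,"rz":3,"grip":-1},{"dx":-116,"dy":-122,"dz":0,"rx":0,"ry":0,"rz":3,"grip":-1},{"dx":-116,"dy":-122,"dz":40,"rx":0,"ry":0,"rz":3,"grip":-1},{"dx":-116,"dy":-122,"dz":80,"rx":0,"ry":0,"rz":3,"grip":-1},{"dx":-116,"dy":-122,"dz":92,"rx":0,"ry":0,"rz":3,"grip":-1},{"dx":-116,"dy":-122,"dz":97,"rx":0,"ry":0,"rz":3,"grip":-1}]'
python3 -m pendant '[{"dx":0,"dy":0,"dz":3,"rx":0,"ry":0,"rz":0,"grip":-1},{"dx":0,"dy":0,"dz":4.5,"rx":0,"ry":0,"rz":0,"grip":-1},{"dx":0,"dy":0,"dz":4.5,"rx":0,"ry":0,"rz":0,"grip":-1}]'
```

```text
time: 14.88
ee_pos: [0.4619, -0.0969, 0.042]
ee_rot: [-179.9, 0.0, 92.0]
wrist_force: [-0.6, -0.7, -2.3]
opening: 0.011
gripper_force: 89.5
time: 15.25
ee_pos: [0.4623, -0.0969, 0.0384]
ee_rot: [179.9, -0.0, 92.0]
wrist_force: [-0.8, 0.2, -1.7]
opening: 0.0111
gripper_force: 89.5
```

```bash
python3 -m pendant '[{"dx":0,"dy":0,"dz":0.7,"rx":0,"ry":0,"rz":0,"grip":-1},{"dx":0,"dy":0,"dz":1.3,"rx":0,"ry":0,"rz":0,"grip":-1},{"dx":0,"dy":0,"dz":1.3,"rx":0,"ry":0,"rz":0,"grip":-1}]'
python3 -m pendant '[{"dx":0,"dy":0,"dz":0,"rx":0,"ry":0,"rz":0,"grip":0},{"dx":0,"dy":0,"dz":0,"rx":0,"ry":0,"rz":0,"grip":0},{"dx":0,"dy":0,"dz":0,"rx":0,"ry":0,"rz":0,"grip":0},{"dx":0,"dy":0,"dz":-50,"rx":0,"ry":0,"rz":0,"grip":0},{"dx":0,"dy":0,"dz":-100,"rx":0,"ry":0,"rz":0,"grip":0},{"dx":0,"dy":0,"dz":-150,"rx":0,"ry":0,"rz":0,"grip":0},{"dx":0,"dy":0,"dz":-190,"rx":0,"ry":0,"rz":0,"grip":0},{"dx":0,"dy":0,"dz":-190,"rx":0,"ry":0,"rz":0,"grip":0}]'
cat > top.py <<'E'
from h import *
import sys
p,d=snap('top',sys.argv[1]); hsv=cv2.cvtColor(p,cv2.COLOR_RGB2HSV); H,S,V=[hsv[:,:,i].astype(int) for i in range(3)]
def cl(n,m,lo,hi,c):
    q=pts('top',d,m); q=q[(q[:,2]>lo)&(q[:,2]<hi)&(np.hypot(q[:,0]-c[0],q[:,1]-c[1])<c[2])]
    print(n,len(q),q.mean(0).round(4) if len(q) else '',rect(q) if len(q)>4 else '')
cl('fin',(H>20)&(H<35)&(S>150),.06,.09,(.46,-.1,.12))
cl('tab',(H<20)&(H>5)&(S>150),.04,.06,(.565,.1,.08))
cl('tray',(H>100)&(H<125)&(S>100),.04,.06,(.56,.18,.1))
cl('ball',((H<8)|(H>172))&(S>120),.07,.12,(.67,-.11,.06))
cl('sticks',H>=0,.1,.13,(.525,-.31,.13))
E
python3 -c "
from h import *
go(505,-313,200,9)"
```

```text
time: 15.62
ee_pos: [0.4622, -0.0969, 0.0377]
ee_rot: [180.0, -0.0, 92.0]
wrist_force: [-5.4, 0.3, 14.7]
opening: 0.0109
gripper_force: 92.3
time: 16.62
ee_pos: [0.4635, -0.0971, 0.2294]
ee_rot: [179.7, -0.0, 92.0]
wrist_force: [-0.3, -0.6, -0.3]
opening: 0.0426
gripper_force: 0.0
t16.6 dxyz [-217.3   33.7   29.5] r [ 0.2 -0.3 83. ]
```

```bash
python3 -m pendant '[{"dx":-28,"dy":5,"dz":0,"rx":0,"ry":0,"rz":10,"grip":0},{"dx":-56,"dy":9,"dz":0,"rx":0,"ry":0,"rz":20,"grip":0},{"dx":-84,"dy":13,"dz":0,"rx":0,"ry":0,"rz":30,"grip":0},{"dx":-112,"dy":17,"dz":0,"rx":0,"ry":0,"rz":40,"grip":0},{"dx":-140,"dy":21,"dz":0,"rx":0,"ry":0,"rz":50,"grip":0},{"dx":-168,"dy":25,"dz":0,"rx":0,"ry":0,"rz":60,"grip":0},{"dx":-195,"dy":30,"dz":0,"rx":0,"ry":0,"rz":70,"grip":0},{"dx":-217,"dy":34,"dz":0,"rx":0,"ry":0,"rz":80,"grip":0}]'
python3 top.py t2.png
python3 - <<'E'
from h import *
T=np.array(camera_info('wrist')['T']); p,d=snap('wrist','w3.png')
q=pts('wrist',d,np.ones(d.shape,bool),T); q=q[(abs(q[:,2]-.122)<.005)&(abs(q[:,0]-.48)<.08)&(abs(q[:,1]+.317)<.05)]
for lo,hi in ((.43,.479),(.479,.53)):
    f=q[(q[:,0]>lo)&(q[:,0]<hi)]; print('cap',len(f),f.mean(0).round(4) if len(f) else '', rect(f) if len(f)>4 else '')
go(499.8,-314.4,200,9)
E
```

```text
time: 17.62
ee_pos: [0.503, -0.3136, 0.2253]
ee_rot: [-180.0, 0.1, 11.6]
wrist_force: [0.4, -0.3, 0.4]
opening: 0.0431
gripper_force: 0.0
fin 48 [ 0.4635 -0.0966  0.0755] (array([464.7, -96.6]), array([12.2, 31.8]), 4.5)
tab 167 [0.5673 0.098  0.0497] (array([568. ,  98.6]), array([43.4, 46.4]), 4.8)
tray 957 [0.5579 0.1868 0.0501] (array([559.6, 186.4]), array([ 88.5, 122.8]), 5.4)
ball 15 [ 0.6421 -0.1044  0.1044] (array([ 641.7, -105. ]), array([ 9.9, 13. ]), 47.3)
sticks 0  
cap 282 [ 0.4556 -0.322   0.1208] (array([ 455.1, -322.1]), array([15.3, 15.5]), 88.5)
cap 311 [ 0.4969 -0.3158  0.1209] (array([ 496.4, -315.9]), array([15.3, 15.3]), 64.9)
t17.7 dxyz [-2.5 -0.9 25.2] r [0.1 0.2 2.6]
```

View pics/w3.png

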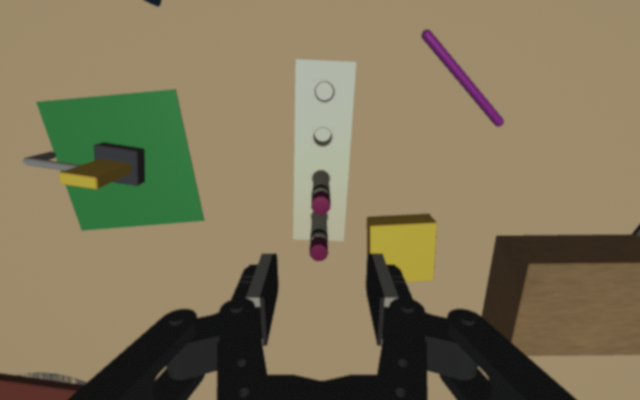

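```bash
python3 -m pendant '[{"dx":-4,"dy":-0.5,"dz":40,"rx":0,"ry":0,"rz":2.6,"grip":0},{"dx":-4,"dy":-0.5,"dz":80,"rx":0,"ry":0,"rz":2.6,"grip":0},{"dx":-4,"dy":-0.5,"dz":120,"rx":0,"ry":0,"rz":2.6,"grip":0},{"dx":-4,"dy":-0.5,"dz":150,"rx":0,"ry":0,"rz":2.6,"grip":0},{"dx":-4,"dy":-0.5,"dz":150,"rx":0,"ry":0,"rz":2.6,"grip":0}]'
python3 -m pendant '[{"dx":0,"dy":0,"dz":0,"rx":0,"ry":0,"rz":0,"grip":-1},{"dx":0,"dy":0,"dz":0,"rx":0,"ry":0,"rz":0,"grip":-1},{"dx":0,"dy":0,"dz":0,"rx":0,"ry":0,"rz":0,"grip":-1},{"dx":0,"dy":0,"dz":0,"rx":0,"ry":0,"rz":0,"grip":-1}]' 30
python3 -m pendant '[{"dx":0,"dy":0,"dz":-15,"rx":0,"ry":0,"rz":0,"grip":-1},{"dx":0,"dy":0,"dz":-50,"rx":0,"ry":0,"rz":0,"grip":-1},{"dx":0,"dy":0,"dz":-100,"rx":0,"ry":0,"rz":0,"grip":-1},{"dx":0,"dy":0,"dz":-115,"rx":0,"ry":0,"rz":0,"grip":-1},{"dx":0,"dy":0,"dz":-115,"rx":0,"ry":0,"rz":0,"grip":-1}]'
python3 -c "
from h import *
snap('wrist','w4.png')
go(557,145,190,95)"
```

```text
time: 18.35
ee_pos: [0.4976, -0.3111, 0.0741]
ee_rot: [-179.8, 0.3, 9.6]
wrist_force: [0.5, 0.2, 0.9]
opening: 0.0428
gripper_force: 0.0
time: 18.85
ee_pos: [0.5002, -0.314, 0.0778]
ee_rot: [179.9, -0.1, 9.4]
wrist_force: [0.7, -3.8, 6.9]
opening: 0.0153
gripper_force: 30.0
time: 19.48
ee_pos: [0.4997, -0.3126, 0.192]
ee_rot: [-180.0, -0.1, 9.4]
wrist_force: [-0.1, -0.3, -0.8]
opening: 0.0155
gripper_force: 30.0
t19.5 dxyz [ 131.9 -441.5    1.3] r [ -0.1  -0.  -85.6]
```

View pics/w4.png

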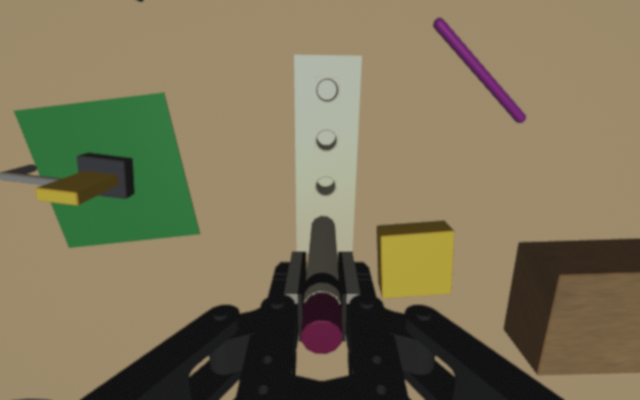

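```bash
python3 -m pendant '[{"dx":17,"dy":-53,"dz":0,"rx":0,"ry":0,"rz":-10.6,"grip":-1},{"dx":34,"dy":-106,"dz":0,"rx":0,"ry":0,"rz":-21.2,"grip":-1},{"dx":51,"dy":-159,"dz":0,"rx":0,"ry":0,"rz":-31.8,"grip":-1},{"dx":68,"dy":-212,"dz":0,"rx":0,"ry":0,"rz":-42.4,"grip":-1},{"dx":85,"dy":-265,"dz":0,"rx":0,"ry":0,"rz":-53,"grip":-1},{"dx":102,"dy":-318,"dz":0,"rx":0,"ry":0,"rz":-63.6,"grip":-1},{"dx":119,"dy":-371,"dz":0,"rx":0,"ry":0,"rz":-74.2,"grip":-1},{"dx":137,"dy":-423,"dz":0,"rx":0,"ry":0,"rz":-84.8,"grip":-1}]'
python3 -c "
from h import *
go(565.7,127.3,192,95)
snap('wrist','w5.png')"
```

```text
time: 20.52
ee_pos: [0.5643, 0.1287, 0.1895]
ee_rot: [-179.8, 0.0, 94.6]
wrist_force: [0.0, -0.3, -0.0]
opening: 0.0153
gripper_force: 30.0
t20.5 dxyz [-1.5  1.3 -2.5] r [-0.2  0.  -0.4]
```

View pics/w5.png

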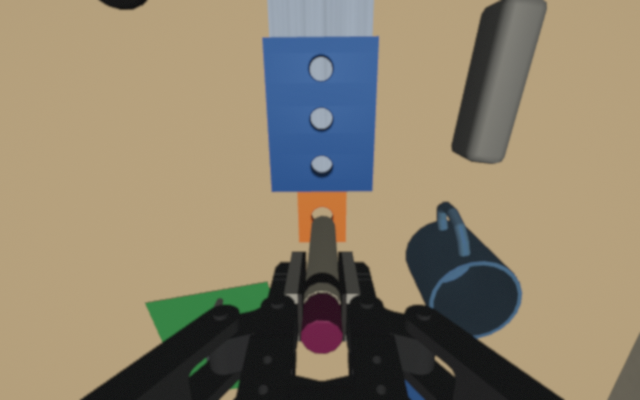

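```bash
cat > holes.py <<'E'
from h import *
import sys
T=np.array(camera_info('wrist')['T']); s=sense(); p,d=snap('wrist',sys.argv[1]); hsv=cv2.cvtColor(p,cv2.COLOR_RGB2HSV); H,S,V=[hsv[:,:,i].astype(int) for i in range(3)]
K=np.array(camera_info('wrist')['camera_matrix']); yw=np.radians(s['ee_rot'][2]); A=np.array([np.cos(yw),np.sin(yw)]);B=np.array([A[1],-A[0]])
def on(u,v,z):
    w=T[:3,:3]@np.linalg.inv(K)@[u,v,1]; P=T[:3,3]+w*(z-T[2,3])/w[2]; r=(P[:2]-s['ee_pos'][:2])*1000; return (P*1000).round(1),'tool a,b',(r@A).round(1),(r@B).round(1)
m=cv2.morphologyEx(((H>95)&(H<125)&(S>100)).astype(np.uint8),cv2.MORPH_CLOSE,np.ones((3,3)))
c,h=cv2.findContours(m,cv2.RETR_CCOMP,cv2.CHAIN_APPROX_NONE)
for k,hh in zip(c,h[0]):
    if hh[3]>=0 and 100<cv2.contourArea(k)<3000 and len(k)>10:
        (u,v),r,_=cv2.fitEllipse(cv2.convexHull(k)); print('hole px',round(u),round(v),np.round(r),on(u,v,.05))
m=((H>155)|(H<4))&(S>120)&(V>85); m[:280]=0; c,_=cv2.findContours(m.astype(np.uint8),cv2.RETR_EXTERNAL,cv2.CHAIN_APPROX_NONE)
if c:
    k=max(c,key=cv2.contourArea);(u,v),r,_=cv2.fitEllipse(cv2.convexHull(k)); print('cap px',round(u,1),round(v,1),np.round(r,1),on(u,v,s['ee_pos'][2]+.044))
# stick axis below pads from depth
q=pts('wrist',d,np.ones(d.shape,bool),T); r=(q[:,:2]-s['ee_pos'][:2]); a=r@A;b=r@B; z=q[:,2]-s['ee_pos'][2]
for l in (-.055,-.04,-.025,-.01):
    k=(abs(a)<.02)&(abs(b)<.02)&(z>l)&(z<l+.015)
    if k.sum()>20: print('stick z',l,'front a',np.percentile(a[k],95).round(4),'b',np.round([np.percentile(b[k],3),np.percentile(b[k],97)],4))
E
python3 holes.py w6.png; python3 top.py t3.png | grep tray
```

```text
hole px 321 175 [19. 22.] (array([560.7, 148.6,  50. ]), 'tool a,b', np.float64(10.7), np.float64(-2.4))
hole px 321 130 [23. 24.] (array([557.3, 187.1,  50. ]), 'tool a,b', np.float64(49.4), np.float64(-2.0))
hole px 322 81 [25. 27.] (array([554. , 225.4,  50. ]), 'tool a,b', np.float64(87.9), np.float64(-1.6))
cap px 321.1 336.0 [32.3 40.1] (array([563.1, 136.1, 233. ]), 'tool a,b', np.float64(-1.9), np.float64(-1.3))
stick z -0.055 front a 0.0054 b [-0.0081  0.0063]
stick z -0.04 front a 0.0052 b [-0.008   0.0063]
stick z -0.025 front a 0.0051 b [-0.008   0.0062]
stick z -0.01 front a 0.0111 b [-0.0123  0.0096]
tray 115 [0.5625 0.1326 0.0499] (array([563.6, 133.7]), array([88.5, 17. ]), 5.6)
```

```bash
python3 -c "
from h import *
go(565,138,190,95)"
python3 -m pendant '[{"dx":30,"dy":-0.8,"dz":0,"rx":0,"ry":0,"rz":-0.3,"grip":-1},{"dx":50.3,"dy":-0.8,"dz":10,"rx":0,"ry":0,"rz":-0.3,"grip":-1},{"dx":50.3,"dy":-0.8,"dz":40,"rx":0,"ry":0,"rz":-0.3,"grip":-1},{"dx":50.3,"dy":-0.8,"dz":60,"rx":0,"ry":0,"rz":-0.3,"grip":-1},{"dx":50.3,"dy":-0.8,"dz":60,"rx":0,"ry":0,"rz":-0.3,"grip":-1}]'
python3 -c "
from h import *
go(565,138,190,95)
snap('wrist','w7.png')"
```

```text
t20.7 dxyz [ 7.3  1.6 -1.1] r [-0.2  0.  -0.4]
time: 21.3
ee_pos: [0.5593, 0.1759, 0.1288]
ee_rot: [-179.7, 0.1, 94.4]
wrist_force: [0.2, 0.5, 0.7]
opening: 0.0152
gripper_force: 30.0
t21.3 dxyz [-38.3   2.5 -61.1] r [-0.3  0.1 -0.6]
```

View pics/w7.png

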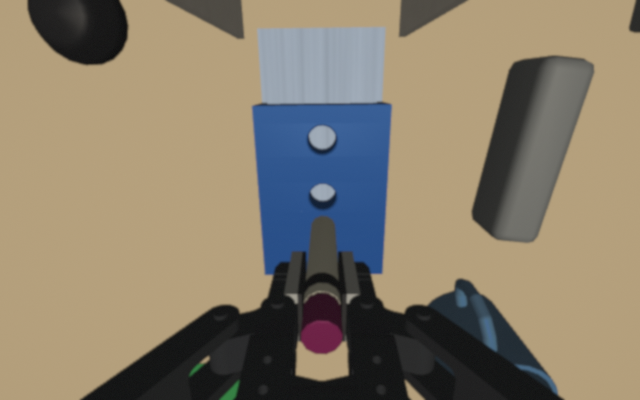

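The arm was still settling in that last measurement. In the new view the tip is just short of hole 1, so I measure again while it stands still.

```bash
python3 holes.py w8.png; python3 -c "
from h import *
print(sense()['ee_pos']*1000)"
```

```text
hole px 321 192 [20. 27.] (array([557.2, 189.2,  50. ]), 'tool a,b', np.float64(13.3), np.float64(-2.0))
hole px 320 137 [27. 29.] (array([553.8, 227.3,  50. ]), 'tool a,b', np.float64(51.5), np.float64(-2.4))
cap px 321.1 336.3 [32.  40.3] (array([559.1, 174.1, 174.3]), 'tool a,b', np.float64(-1.9), np.float64(-1.3))
stick z -0.055 front a 0.0052 b [-0.0079  0.0065]
stick z -0.04 front a 0.005 b [-0.008   0.0063]
stick z -0.025 front a 0.0051 b [-0.0081  0.0062]
stick z -0.01 front a 0.0111 b [-0.0126  0.0097]
[560.89849416 176.45275118 131.38399141]
```

```bash
python3 -m pendant '[{"dx":13.2,"dy":-1.1,"dz":0,"rx":0,"ry":0,"rz":0,"grip":-1},{"dx":13.2,"dy":-1.1,"dz":0,"rx":0,"ry":0,"rz":0,"grip":-1},{"dx":13.2,"dy":-1.1,"dz":10,"rx":0,"ry":0,"rz":0,"grip":-1},{"dx":13.2,"dy":-1.1,"dz":18,"rx":0,"ry":0,"rz":0,"grip":-1},{"dx":13.2,"dy":-1.1,"dz":24,"rx":0,"ry":0,"rz":0,"grip":-1},{"dx":13.2,"dy":-1.1,"dz":28,"rx":0,"ry":0,"rz":0,"grip":-1}]'
python3 -m pendant '[{"dx":0,"dy":0,"dz":3,"rx":0,"ry":0,"rz":0,"grip":-1},{"dx":0,"dy":0,"dz":5,"rx":0,"ry":0,"rz":0,"grip":-1},{"dx":0,"dy":0,"dz":5,"rx":0,"ry":0,"rz":0,"grip":-1}]'
```

```text
time: 22.15
ee_pos: [0.5587, 0.1897, 0.1029]
ee_rot: [-180.0, 0.0, 94.5]
wrist_force: [-0.1, 0.4, -1.1]
opening: 0.0156
gripper_force: 30.0
time: 22.52
ee_pos: [0.5588, 0.1899, 0.0984]
ee_rot: [-180.0, 0.0, 94.5]
wrist_force: [-0.3, 0.3, -0.5]
opening: 0.0155
gripper_force: 30.0
```

```bash
python3 -m pendant '[{"dx":0,"dy":0,"dz":5,"rx":0,"ry":0,"rz":0,"grip":-1},{"dx":0,"dy":0,"dz":10,"rx":0,"ry":0,"rz":0,"grip":-1},{"dx":0,"dy":0,"dz":15,"rx":0,"ry":0,"rz":0,"grip":-1},{"dx":0,"dy":0,"dz":19,"rx":0,"ry":0,"rz":0,"grip":-1},{"dx":0,"dy":0,"dz":19,"rx":0,"ry":0,"rz":0,"grip":-1}]'
python3 -m pendant '[{"dx":0,"dy":0,"dz":0,"rx":0,"ry":0,"rz":0,"grip":-0.2},{"dx":0,"dy":0,"dz":0,"rx":0,"ry":0,"rz":0,"grip":-0.2},{"dx":0,"dy":0,"dz":0,"rx":0,"ry":0,"rz":0,"grip":-0.2},{"dx":0,"dy":0,"dz":-40,"rx":0,"ry":0,"rz":0,"grip":-0.2},{"dx":0,"dy":0,"dz":-80,"rx":0,"ry":0,"rz":0,"grip":-0.2},{"dx":0,"dy":0,"dz":-110,"rx":0,"ry":0,"rz":0,"grip":0},{"dx":0,"dy":0,"dz":-110,"rx":0,"ry":0,"rz":0,"grip":0}]'
python3 - <<'E'
from h import *
T=np.array(camera_info('wrist')['T']); p,d=snap('wrist','w9.png')
q=pts('wrist',d,np.ones(d.shape,bool),T); q=q[(q[:,2]>.09)&(q[:,2]<.15)&(abs(q[:,0]-.56)<.03)&(abs(q[:,1]-.187)<.03)]
print(len(q),q.mean(0),q.max(0))
go(458,-321,200,9)
E
python3 top.py t4.png
```

```text
time: 23.15
ee_pos: [0.5587, 0.1899, 0.0791]
ee_rot: [-180.0, 0.0, 94.5]
wrist_force: [0.1, -0.7, 0.3]
opening: 0.0151
gripper_force: 30.0
time: 24.02
ee_pos: [0.5603, 0.1904, 0.1923]
ee_rot: [179.7, -0.1, 94.5]
wrist_force: [0.3, 0.2, -0.3]
opening: 0.0426
gripper_force: 0.0
658 [0.55648163 0.18990841 0.11411689] [0.5645412  0.19541288 0.12251142]
t24.1 dxyz [-501.6 -141.2  -10.3] r [ 0.  -0.1 85.5]
fin 47 [ 0.4636 -0.0968  0.0755] (array([464.3, -96.8]), array([11.9, 31.5]), 1.7)
tab 165 [0.5674 0.0979 0.0497] (array([568.5,  98.5]), array([43.9, 46.5]), 6.3)
tray 665 [0.5585 0.1689 0.0502] (array([560.8, 171.7]), array([88.8, 92.9]), 5.6)
ball 14 [ 0.6421 -0.1044  0.103 ] (array([ 641.8, -103.8]), array([ 9.5, 10.1]), 88.0)
sticks 35 [ 0.4571 -0.3189  0.1178] (array([ 457.3, -320.1]), array([14.6, 14.2]), 87.0)
```

```bash
python3 -m pendant '[{"dx":-60,"dy":-17,"dz":0,"rx":0,"ry":0,"rz":10.6,"grip":0},{"dx":-120,"dy":-34,"dz":0,"rx":0,"ry":0,"rz":21.2,"grip":0},{"dx":-180,"dy":-51,"dz":0,"rx":0,"ry":0,"rz":31.8,"grip":0},{"dx":-240,"dy":-68,"dz":0,"rx":0,"ry":0,"rz":42.4,"grip":0},{"dx":-300,"dy":-85,"dz":0,"rx":0,"ry":0,"rz":53,"grip":0},{"dx":-360,"dy":-102,"dz":0,"rx":0,"ry":0,"rz":63.6,"grip":0},{"dx":-410,"dy":-117,"dz":0,"rx":0,"ry":0,"rz":74.2,"grip":0},{"dx":-440,"dy":-125,"dz":0,"rx":0,"ry":0,"rz":84.8,"grip":0}]'
python3 -m pendant '[{"dx":0,"dy":0,"dz":0,"rx":0,"ry":0,"rz":0,"grip":0},{"dx":0,"dy":0,"dz":0,"rx":0,"ry":0,"rz":0,"grip":0}]'; python3 -c "
from h import *
go(456.5,-321,77,9)"
```

```text
time: 25.12
ee_pos: [0.4669, -0.2611, 0.1886]
ee_rot: [-180.0, 0.1, 9.2]
wrist_force: [0.7, -0.2, -0.0]
opening: 0.0428
gripper_force: 0.0
time: 25.38
ee_pos: [0.4686, -0.2576, 0.1886]
ee_rot: [-180.0, 0.1, 9.8]
wrist_force: [0.3, 0.1, 0.2]
opening: 0.0428
gripper_force: 0.0
t25.4 dxyz [-22.5  60.5 111.6] r [-0.   0.1  0.8]
```

```bash
python3 -m pendant '[{"dx":-11,"dy":30,"dz":0,"rx":0,"ry":0,"rz":0.8,"grip":0},{"dx":-22.5,"dy":60,"dz":0,"rx":0,"ry":0,"rz":0.8,"grip":0},{"dx":-22.5,"dy":60.5,"dz":0,"rx":0,"ry":0,"rz":0.8,"grip":0},{"dx":-22.5,"dy":60.5,"dz":40,"rx":0,"ry":0,"rz":0.8,"grip":0},{"dx":-22.5,"dy":60.5,"dz":80,"rx":0,"ry":0,"rz":0.8,"grip":0},{"dx":-22.5,"dy":60.5,"dz":111,"rx":0,"ry":0,"rz":0.8,"grip":0},{"dx":-22.5,"dy":60.5,"dz":111,"rx":0,"ry":0,"rz":0.8,"grip":0}]'
python3 -m pendant '[{"dx":0,"dy":0,"dz":0,"rx":0,"ry":0,"rz":0,"grip":-1},{"dx":0,"dy":0,"dz":0,"rx":0,"ry":0,"rz":0,"grip":-1},{"dx":0,"dy":0,"dz":0,"rx":0,"ry":0,"rz":0,"grip":-1},{"dx":0,"dy":0,"dz":0,"rx":0,"ry":0,"rz":0,"grip":-1}]' 30
python3 -m pendant '[{"dx":0,"dy":0,"dz":-15,"rx":0,"ry":0,"rz":0,"grip":-1},{"dx":0,"dy":0,"dz":-50,"rx":0,"ry":0,"rz":0,"grip":-1},{"dx":0,"dy":0,"dz":-100,"rx":0,"ry":0,"rz":0,"grip":-1},{"dx":0,"dy":0,"dz":-130,"rx":0,"ry":0,"rz":0,"grip":-1},{"dx":0,"dy":0,"dz":-135,"rx":0,"ry":0,"rz":0,"grip":-1},{"dx":0,"dy":0,"dz":-135,"rx":0,"ry":0,"rz":0,"grip":-1}]'
python3 holes.py w10.png
python3 -c "
from h import *
go(565,110,210,95)"
```

```text
time: 26.25
ee_pos: [0.456, -0.3193, 0.0764]
ee_rot: [-179.8, 0.2, 9.1]
wrist_force: [-0.5, -1.0, 0.5]
opening: 0.0424
gripper_force: 0.0
time: 26.75
ee_pos: [0.4578, -0.3222, 0.0799]
ee_rot: [180.0, -0.1, 8.9]
wrist_force: [-0.3, 1.7, 6.7]
opening: 0.0152
gripper_force: 29.9
time: 27.5
ee_pos: [0.4566, -0.3218, 0.2136]
ee_rot: [-180.0, -0.0, 8.9]
wrist_force: [-0.2, -0.1, -1.3]
opening: 0.015
gripper_force: 29.5
t27.6 dxyz [ 174.1 -409.5    3.1] r [ -0.1   0.  -86.1]Traceback (most recent call last):
  File "holes.py", line 9, in <module>
    for k,hh in zip(c,h[0]):
                      ~^^^
TypeError: 'NoneType' object is not subscriptable
```

```bash
python3 -m pendant '[{"dx":22,"dy":-52,"dz":0,"rx":0,"ry":0,"rz":-10.7,"grip":-1},{"dx":45,"dy":-105,"dz":0,"rx":0,"ry":0,"rz":-21.4,"grip":-1},{"dx":68,"dy":-160,"dz":0,"rx":0,"ry":0,"rz":-32,"grip":-1},{"dx":91,"dy":-215,"dz":0,"rx":0,"ry":0,"rz":-42.8,"grip":-1},{"dx":114,"dy":-270,"dz":0,"rx":0,"ry":0,"rz":-53.5,"grip":-1},{"dx":137,"dy":-325,"dz":0,"rx":0,"ry":0,"rz":-64,"grip":-1},{"dx":158,"dy":-375,"dz":0,"rx":0,"ry":0,"rz":-74.9,"grip":-1},{"dx":174,"dy":-409,"dz":0,"rx":0,"ry":0,"rz":-85.5,"grip":-1}]'
python3 -m pendant '[{"dx":0,"dy":0,"dz":10,"rx":0,"ry":0,"rz":0,"grip":-1},{"dx":0,"dy":0,"dz":10,"rx":0,"ry":0,"rz":0,"grip":-1},{"dx":0,"dy":0,"dz":10,"rx":0,"ry":0,"rz":0,"grip":-1}]'
python3 holes.py w11.png
python3 -c "
from h import *
go(562.1,150,140,94.5)"
```

```text
time: 28.55
ee_pos: [0.5647, 0.112, 0.2118]
ee_rot: [-179.8, 0.0, 94.9]
wrist_force: [-0.2, -0.3, 0.3]
opening: 0.0151
gripper_force: 29.6
time: 28.92
ee_pos: [0.5652, 0.1074, 0.2033]
ee_rot: [-180.0, 0.0, 94.2]
wrist_force: [-0.1, 0.2, -0.4]
opening: 0.0151
gripper_force: 29.6
hole px 322 138 [21. 23.] (array([560.8, 147.5,  50. ]), 'tool a,b', np.float64(40.3), np.float64(-1.4))
hole px 320 93 [27. 28.] (array([556.8, 184.9,  50. ]), 'tool a,b', np.float64(77.9), np.float64(-2.6))
hole px 320 41 [25. 26.] (array([554.1, 224.5,  50. ]), 'tool a,b', np.float64(117.6), np.float64(-2.5))
cap px 321.5 330.1 [32.  39.8] (array([563.9, 108.1, 247.3]), 'tool a,b', np.float64(0.8), np.float64(-1.2))
stick z -0.055 front a 0.0057 b [-0.0087  0.0059]
stick z -0.04 front a 0.0057 b [-0.0086  0.0059]
stick z -0.025 front a 0.0057 b [-0.0087  0.0059]
stick z -0.01 front a 0.011 b [-0.0129  0.0096]
t29.0 dxyz [42.5 -0.1 63.6] r [-0.   0.  -0.3]
```

```bash
python3 -m pendant '[{"dx":21,"dy":0,"dz":20,"rx":0,"ry":0,"rz":-0.3,"grip":-1},{"dx":41.5,"dy":0,"dz":50,"rx":0,"ry":0,"rz":-0.3,"grip":-1},{"dx":41.5,"dy":0,"dz":65,"rx":0,"ry":0,"rz":-0.3,"grip":-1},{"dx":41.5,"dy":0,"dz":65,"rx":0,"ry":0,"rz":-0.3,"grip":-1},{"dx":41.5,"dy":0,"dz":75,"rx":0,"ry":0,"rz":-0.3,"grip":-1},{"dx":41.5,"dy":0,"dz":85,"rx":0,"ry":0,"rz":-0.3,"grip":-1},{"dx":41.5,"dy":0,"dz":95,"rx":0,"ry":0,"rz":-0.3,"grip":-1},{"dx":41.5,"dy":0,"dz":100,"rx":0,"ry":0,"rz":-0.3,"grip":-1}]'
python3 -m pendant '[{"dx":0,"dy":0,"dz":2,"rx":0,"ry":0,"rz":0,"grip":-1},{"dx":0,"dy":0,"dz":4,"rx":0,"ry":0,"rz":0,"grip":-1},{"dx":0,"dy":0,"dz":4,"rx":0,"ry":0,"rz":0,"grip":-1}]'
```

```text
time: 29.98
ee_pos: [0.562, 0.15, 0.1027]
ee_rot: [-180.0, 0.0, 94.7]
wrist_force: [0.4, -1.2, 0.5]
opening: 0.0152
gripper_force: 29.6
time: 30.35
ee_pos: [0.5623, 0.1502, 0.0995]
ee_rot: [-180.0, 0.0, 94.7]
wrist_force: [0.0, -2.3, -0.9]
opening: 0.0155
gripper_force: 29.5
```

```bash
python3 -m pendant '[{"dx":-1,"dy":0,"dz":5,"rx":0,"ry":0,"rz":0,"grip":-1},{"dx":-1,"dy":0,"dz":10,"rx":0,"ry":0,"rz":0,"grip":-1},{"dx":-1,"dy":0,"dz":15,"rx":0,"ry":0,"rz":0,"grip":-1},{"dx":-1,"dy":0,"dz":18,"rx":0,"ry":0,"rz":0,"grip":-1},{"dx":-1,"dy":0,"dz":18,"rx":0,"ry":0,"rz":0,"grip":-1}]'
python3 -m pendant '[{"dx":0,"dy":0,"dz":0,"rx":0,"ry":0,"rz":0,"grip":-0.2},{"dx":0,"dy":0,"dz":0,"rx":0,"ry":0,"rz":0,"grip":-0.2},{"dx":0,"dy":0,"dz":0,"rx":0,"ry":0,"rz":0,"grip":-0.2},{"dx":0,"dy":0,"dz":-40,"rx":0,"ry":0,"rz":0,"grip":-0.2},{"dx":0,"dy":0,"dz":-80,"rx":0,"ry":0,"rz":0,"grip":-0.2},{"dx":0,"dy":0,"dz":-100,"rx":0,"ry":0,"rz":0,"grip":-1},{"dx":0,"dy":0,"dz":-100,"rx":0,"ry":0,"rz":0,"grip":-1}]'
python3 - <<'E'
from h import *
T=np.array(camera_info('wrist')['T']); p,d=snap('wrist','w12.png')
q=pts('wrist',d,np.ones(d.shape,bool),T)
for y in (.149,.187):
    f=q[(q[:,2]>.117)&(q[:,2]<.15)&(abs(q[:,0]-.56)<.03)&(abs(q[:,1]-y)<.015)]
    print(len(f),f.mean(0),f.max(0))
go(572,20,180,95)
E
python3 top.py t5.png
```

```text
time: 30.98
ee_pos: [0.5621, 0.1495, 0.0812]
ee_rot: [-180.0, 0.0, 94.7]
wrist_force: [0.5, -0.2, 0.2]
opening: 0.0157
gripper_force: 29.6
time: 31.85
ee_pos: [0.5633, 0.1497, 0.1831]
ee_rot: [179.8, -0.1, 94.7]
wrist_force: [-0.1, 0.9, -0.6]
opening: 0.0002
gripper_force: 0.0
431 [0.56131154 0.14831582 0.12086386] [0.56934759 0.15535277 0.12284152]
499 [0.55695534 0.18724487 0.12104913] [0.56460695 0.19459683 0.12315755]
t31.9 dxyz [-129.9   -1.1    1.6] r [ 0.  -0.  -0.3]
fin 46 [ 0.4634 -0.0971  0.0759] (array([464. , -96.7]), array([12.2, 31.5]), 3.5)
tab 170 [0.5669 0.0982 0.0498] (array([568. ,  98.7]), array([43.5, 46.3]), 5.4)
tray 251 [0.5594 0.1422 0.05  ] (array([563.5, 145. ]), array([88.9, 38.9]), 5.6)
ball 14 [ 0.6429 -0.1042  0.1032] (array([ 643.2, -104.5]), array([ 9. , 12.3]), 40.4)
sticks 0
```

View pics/w12.png

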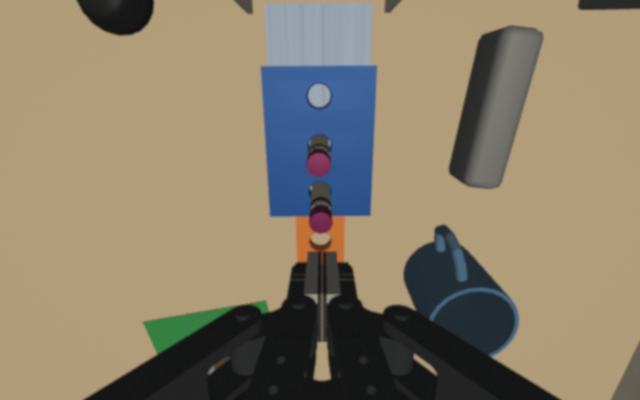

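```bash
python3 -m pendant '[{"dx":-50,"dy":0.7,"dz":0,"rx":0,"ry":0,"rz":-0.3,"grip":-1},{"dx":-101.5,"dy":0.7,"dz":0,"rx":0,"ry":0,"rz":-0.3,"grip":-1},{"dx":-101.5,"dy":0.7,"dz":40,"rx":0,"ry":0,"rz":-0.3,"grip":-1},{"dx":-101.5,"dy":0.7,"dz":90,"rx":0,"ry":0,"rz":-0.3,"grip":-1},{"dx":-101.5,"dy":0.7,"dz":130,"rx":0,"ry":0,"rz":-0.3,"grip":-1},{"dx":-101.5,"dy":0.7,"dz":145,"rx":0,"ry":0,"rz":-0.3,"grip":-1},{"dx":-101.5,"dy":0.7,"dz":145,"rx":0,"ry":0,"rz":-0.3,"grip":-1}]'
python3 -c "
from h import *
go(555.8,228.6,38,95)"
```

```text
time: 32.83
ee_pos: [0.5706, 0.0481, 0.0357]
ee_rot: [-179.9, 0.0, 95.0]
wrist_force: [0.3, 0.1, 0.8]
opening: 0.0002
gripper_force: 0.0
t32.8 dxyz [181.1   0.9  -2.5] r [-0.1  0.  -0. ]
```

```bash
python3 -m pendant '[{"dx":8,"dy":0,"dz":-2,"rx":0,"ry":0,"rz":0,"grip":-1},{"dx":18,"dy":0,"dz":-2,"rx":0,"ry":0,"rz":0,"grip":-1},{"dx":30,"dy":0,"dz":-2,"rx":0,"ry":0,"rz":0,"grip":-1},{"dx":42,"dy":0,"dz":-2,"rx":0,"ry":0,"rz":0,"grip":-1},{"dx":54,"dy":0,"dz":-2,"rx":0,"ry":0,"rz":0,"grip":-1},{"dx":66,"dy":0,"dz":-2,"rx":0,"ry":0,"rz":0,"grip":-1},{"dx":78,"dy":0,"dz":-2,"rx":0,"ry":0,"rz":0,"grip":-1},{"dx":90,"dy":0,"dz":-2,"rx":0,"ry":0,"rz":0,"grip":-1}]'
python3 -m pendant '[{"dx":12,"dy":0,"dz":0,"rx":0,"ry":0,"rz":0,"grip":-1},{"dx":24,"dy":0.5,"dz":0,"rx":0,"ry":0,"rz":0,"grip":-1},{"dx":36,"dy":0.5,"dz":0,"rx":0,"ry":0,"rz":0,"grip":-1},{"dx":48,"dy":0.5,"dz":0,"rx":0,"ry":0,"rz":0,"grip":-1},{"dx":60,"dy":0.5,"dz":0,"rx":0,"ry":0,"rz":0,"grip":-1},{"dx":70,"dy":0.5,"dz":0,"rx":0,"ry":0,"rz":0,"grip":-1},{"dx":80,"dy":0.5,"dz":0,"rx":0,"ry":0,"rz":0,"grip":-1},{"dx":80,"dy":0.5,"dz":0,"rx":0,"ry":0,"rz":0,"grip":-1}]'
python3 -m pendant '[{"dx":3,"dy":0,"dz":0,"rx":0,"ry":0,"rz":0,"grip":-1},{"dx":6,"dy":0,"dz":0,"rx":0,"ry":0,"rz":0,"grip":-1},{"dx":6,"dy":0,"dz":0,"rx":0,"ry":0,"rz":0,"grip":-1}]'
```

```text
time: 33.83
ee_pos: [0.5633, 0.1388, 0.0385]
ee_rot: [-180.0, 0.0, 95.0]
wrist_force: [1.2, -2.3, 1.2]
opening: -0.0
gripper_force: 1.2
time: 34.83
ee_pos: [0.5571, 0.2193, 0.0386]
ee_rot: [180.0, -0.0, 95.1]
wrist_force: [-1.3, 0.3, 0.0]
opening: 0.0002
gripper_force: 0.0
time: 35.2
ee_pos: [0.5568, 0.2238, 0.0387]
ee_rot: [180.0, -0.0, 95.0]
wrist_force: [0.9, -0.9, 0.4]
opening: -0.0002
gripper_force: 0.3
```

```bash
python3 -m pendant '[{"dx":3,"dy":0,"dz":0,"rx":0,"ry":0,"rz":0,"grip":-1},{"dx":5,"dy":0,"dz":0,"rx":0,"ry":0,"rz":0,"grip":-1},{"dx":5,"dy":0,"dz":0,"rx":0,"ry":0,"rz":0,"grip":-1}]'
python3 -m pendant '[{"dx":2,"dy":0,"dz":0,"rx":0,"ry":0,"rz":0,"grip":-1},{"dx":4,"dy":0,"dz":0,"rx":0,"ry":0,"rz":0,"grip":-1},{"dx":4,"dy":0,"dz":0,"rx":0,"ry":0,"rz":0,"grip":-1}]'
```

```text
time: 35.58
ee_pos: [0.5565, 0.2272, 0.0387]
ee_rot: [180.0, 0.1, 94.9]
wrist_force: [0.9, -6.2, 3.4]
opening: 0.0009
gripper_force: 3.1
time: 35.95
ee_pos: [0.5564, 0.2273, 0.0386]
ee_rot: [-179.9, 0.3, 94.8]
wrist_force: [-0.5, -17.5, 6.5]
opening: 0.0002
gripper_force: 8.4
```

```bash
python3 -m pendant '[{"dx":-20,"dy":0,"dz":0,"rx":0,"ry":0,"rz":0,"grip":-1},{"dx":-60,"dy":0,"dz":0,"rx":0,"ry":0,"rz":0,"grip":-1},{"dx":-80,"dy":0,"dz":-50,"rx":0,"ry":0,"rz":0,"grip":-1},{"dx":-120,"dy":0,"dz":-100,"rx":0,"ry":0,"rz":0,"grip":-1},{"dx":-170,"dy":0,"dz":-130,"rx":0,"ry":0,"rz":0,"grip":-1},{"dx":-190,"dy":0,"dz":-130,"rx":0,"ry":0,"rz":0,"grip":-1},{"dx":-190,"dy":0,"dz":-130,"rx":0,"ry":0,"rz":0,"grip":-1}]'
python3 - <<'E'
from h import *
p,d=snap('top','t6.png'); hsv=cv2.cvtColor(p,cv2.COLOR_RGB2HSV); H,S,V=[hsv[:,:,i].astype(int) for i in range(3)]
q=pts('top',d,(H<20)&(H>5)&(S>150)); q=q[(abs(q[:,2]-.05)<.01)&(abs(q[:,0]-.55)<.06)&(q[:,1]>.1)]; print('tab',len(q),rect(q))
go(605.6,-95.5,170,78)
E
```

```text
time: 36.83
ee_pos: [0.5719, 0.0422, 0.1681]
ee_rot: [-180.0, -0.0, 94.8]
wrist_force: [0.5, 1.2, -0.2]
opening: 0.0002
gripper_force: 0.0
tab 182 (array([553.4, 263. ]), array([45.4, 47.3]), 4.1)
t36.9 dxyz [-142.    21.8   -2.6] r [-0.1 -0.  17. ]
```

```bash
python3 -m pendant '[{"dx":-45,"dy":7,"dz":0,"rx":0,"ry":0,"rz":8,"grip":-1},{"dx":-90,"dy":14,"dz":0,"rx":0,"ry":0,"rz":17,"grip":-1},{"dx":-130,"dy":20,"dz":0,"rx":0,"ry":0,"rz":17,"grip":-1},{"dx":-142,"dy":22,"dz":0,"rx":0,"ry":0,"rz":17,"grip":-1},{"dx":-142,"dy":22,"dz":40,"rx":0,"ry":0,"rz":17,"grip":-1},{"dx":-142,"dy":22,"dz":80,"rx":0,"ry":0,"rz":17,"grip":-1},{"dx":-142,"dy":22,"dz":93,"rx":0,"ry":0,"rz":17,"grip":-1},{"dx":-142,"dy":22,"dz":93,"rx":0,"ry":0,"rz":17,"grip":-1}]'
python3 -m pendant '[{"dx":0,"dy":10,"dz":0,"rx":0,"ry":0,"rz":0,"grip":-1},{"dx":0,"dy":20,"dz":0,"rx":0,"ry":0,"rz":0,"grip":-1},{"dx":0,"dy":30,"dz":0,"rx":0,"ry":0,"rz":0,"grip":-1},{"dx":0,"dy":40,"dz":0,"rx":0,"ry":0,"rz":0,"grip":-1},{"dx":0,"dy":50,"dz":0,"rx":0,"ry":0,"rz":0,"grip":-1},{"dx":0,"dy":60,"dz":0,"rx":0,"ry":0,"rz":0,"grip":-1},{"dx":0,"dy":70,"dz":0,"rx":0,"ry":0,"rz":0,"grip":-1},{"dx":0,"dy":70,"dz":0,"rx":0,"ry":0,"rz":0,"grip":-1}]'
python3 -m pendant '[{"dx":0,"dy":-25,"dz":0,"rx":0,"ry":0,"rz":0,"grip":-1},{"dx":0,"dy":-40,"dz":-40,"rx":0,"ry":0,"rz":0,"grip":-1},{"dx":30,"dy":-60,"dz":-90,"rx":0,"ry":0,"rz":0,"grip":-1},{"dx":80,"dy":-60,"dz":-130,"rx":0,"ry":0,"rz":0,"grip":-1},{"dx":130,"dy":-60,"dz":-150,"rx":0,"ry":0,"rz":0,"grip":-1},{"dx":130,"dy":-60,"dz":-150,"rx":0,"ry":0,"rz":0,"grip":-1}]'
python3 top.py t7.png
python3 - <<'E'
from h import *
snap('scene','fin.png')
a=cv2.imread('pics/fin.png')[100:360,180:450];cv2.imwrite('pics/finc.png',cv2.resize(a,(620,597),interpolation=3))
E
```

```text
time: 37.88
ee_pos: [0.6062, -0.0947, 0.0749]
ee_rot: [-179.9, 0.0, 78.1]
wrist_force: [0.7, -0.0, -0.4]
opening: -0.0002
gripper_force: 0.0
time: 38.88
ee_pos: [0.6751, -0.1109, 0.0753]
ee_rot: [-180.0, 0.0, 78.0]
wrist_force: [-0.4, 0.7, 1.0]
opening: 0.0002
gripper_force: 0.6
time: 39.62
ee_pos: [0.6447, 0.0351, 0.2272]
ee_rot: [179.8, -0.2, 78.4]
wrist_force: [-0.6, -1.0, -1.1]
opening: -0.0002
gripper_force: 0.0
fin 49 [ 0.5113 -0.1175  0.0748] (array([ 512.1, -117.7]), array([29.2, 10.6]), 85.8)
tab 0  
tray 0  
ball 21 [ 0.6975 -0.1164  0.1025] (array([ 698.2, -116.1]), array([12.7, 14.4]), 56.6)
sticks 0
```

View pics/finc.png

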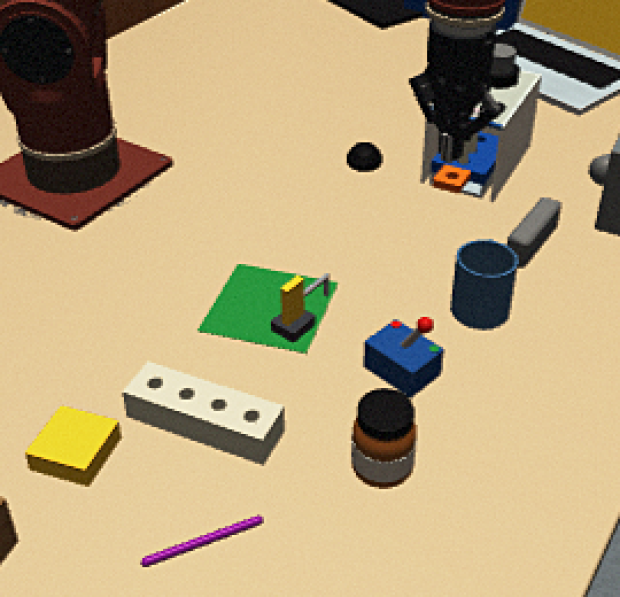

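The fan is on and the tray is home. The hook has been knocked to about (512, −118), so I put it back.

```bash
python3 -c "
from h import *
go(511,-150,230,87)"
```

```text
t39.7 dxyz [-202.8  -92.4   -4.5] r [ 0.   0.  -8.9]
```

```bash
python3 -m pendant '[{"dx":-45,"dy":-20,"dz":-4,"rx":0,"ry":0,"rz":-3,"grip":0},{"dx":-90,"dy":-41,"dz":-4,"rx":0,"ry":0,"rz":-6,"grip":0},{"dx":-135,"dy":-62,"dz":-4,"rx":0,"ry":0,"rz":-9,"grip":0},{"dx":-180,"dy":-82,"dz":-4,"rx":0,"ry":0,"rz":-9,"grip":0},{"dx":-203,"dy":-92,"dz":-4,"rx":0,"ry":0,"rz":-9,"grip":0},{"dx":-203,"dy":-92,"dz":-4,"rx":0,"ry":0,"rz":-9,"grip":0},{"dx":-203,"dy":-92,"dz":-4,"rx":0,"ry":0,"rz":-9,"grip":0}]'
python3 - <<'E'
from h import *
T=np.array(camera_info('wrist')['T']);p,d=snap('wrist','w13.png'); hsv=cv2.cvtColor(p,cv2.COLOR_RGB2HSV); H,S,V=[hsv[:,:,i].astype(int) for i in range(3)]
q=pts('wrist',d,(H>20)&(H<35)&(S>130)&(V>60),T); f=q[(q[:,2]>.068)&(q[:,2]<.09)&(abs(q[:,1]+.118)<.05)&(abs(q[:,0]-.51)<.05)]; print('fin',rect(f))
q=pts('wrist',d,(S<100),T); f=q[(q[:,2]>.038)&(q[:,2]<.06)&(np.abs(q[:,0]-.51)<.05)&(np.abs(q[:,1]+.07)<.1)]; print('bar',rect(f))
q=pts('wrist',d,(H>50)&(H<85)&(S>100),T); q=q[abs(q[:,2])<.012]; print('mat',rect(q))
go(511,-118,37,87)
E
```

```text
time: 40.6
ee_pos: [0.5116, -0.1496, 0.2293]
ee_rot: [-180.0, -0.0, 87.0]
wrist_force: [0.3, -0.0, 0.3]
opening: 0.0427
gripper_force: 0.0
fin (array([ 509.6, -118.3]), array([33.8, 11.7]), 84.0)
bar (array([515.3, -74.5]), array([58. , 11.7]), 81.9)
mat (array([458. , -98.7]), array([148.1, 148.3]), 15.9)
t40.6 dxyz [ 31.2  -2.3 192.2] r [-0.   0.   0.1]
```

```bash
python3 -m pendant '[{"dx":31,"dy":-2.4,"dz":40,"rx":0,"ry":0,"rz":4,"grip":0},{"dx":31,"dy":-2.4,"dz":90,"rx":0,"ry":0,"rz":4,"grip":0},{"dx":31,"dy":-2.4,"dz":140,"rx":0,"ry":0,"rz":4,"grip":0},{"dx":31,"dy":-2.4,"dz":180,"rx":0,"ry":0,"rz":4,"grip":0},{"dx":31,"dy":-2.4,"dz":192,"rx":0,"ry":0,"rz":4,"grip":0},{"dx":31,"dy":-2.4,"dz":192,"rx":0,"ry":0,"rz":4,"grip":0}]'
python3 -m pendant '[{"dx":0,"dy":0,"dz":0,"rx":0,"ry":0,"rz":0,"grip":-1},{"dx":0,"dy":0,"dz":0,"rx":0,"ry":0,"rz":0,"grip":-1},{"dx":0,"dy":0,"dz":0,"rx":0,"ry":0,"rz":0,"grip":-1},{"dx":0,"dy":0,"dz":0,"rx":0,"ry":0,"rz":0,"grip":-1},{"dx":0,"dy":0,"dz":-30,"rx":0,"ry":0,"rz":0,"grip":-1},{"dx":0,"dy":0,"dz":-40,"rx":0,"ry":0,"rz":0,"grip":-1},{"dx":0,"dy":0,"dz":-40,"rx":0,"ry":0,"rz":0,"grip":-1}]' 60
python3 -c "
from h import *
go(460.5,-98,38,83)"
```

```text
time: 41.4
ee_pos: [0.5105, -0.119, 0.0375]
ee_rot: [-179.9, 0.0, 83.0]
wrist_force: [0.7, 0.9, -0.2]
opening: 0.0425
gripper_force: 0.0
time: 42.28
ee_pos: [0.5108, -0.1192, 0.078]
ee_rot: [179.9, -0.0, 83.0]
wrist_force: [0.2, -0.1, -2.5]
opening: 0.0116
gripper_force: 59.0
t42.3 dxyz [ 14.9 -52.5  39.9] r [ 0.1 -0.   0. ]
```

```bash
python3 -m pendant '[{"dx":7,"dy":-26,"dz":0,"rx":0,"ry":0,"rz":0,"grip":-1},{"dx":15,"dy":-52.5,"dz":0,"rx":0,"ry":0,"rz":0,"grip":-1},{"dx":15,"dy":-52.5,"dz":0,"rx":0,"ry":0,"rz":0,"grip":-1},{"dx":15,"dy":-52.5,"dz":20,"rx":0,"ry":0,"rz":0,"grip":-1},{"dx":15,"dy":-52.5,"dz":34,"rx":0,"ry":0,"rz":0,"grip":-1},{"dx":15,"dy":-52.5,"dz":38,"rx":0,"ry":0,"rz":0,"grip":-1},{"dx":15,"dy":-52.5,"dz":39.5,"rx":0,"ry":0,"rz":0,"grip":-1},{"dx":15,"dy":-52.5,"dz":39.5,"rx":0,"ry":0,"rz":0,"grip":-1}]'
python3 -m pendant '[{"dx":0,"dy":0,"dz":0.3,"rx":0,"ry":0,"rz":0,"grip":-1},{"dx":0,"dy":0,"dz":0.3,"rx":0,"ry":0,"rz":0,"grip":-1}]'
```

```text
time: 43.28
ee_pos: [0.4594, -0.0983, 0.039]
ee_rot: [-179.9, -0.0, 82.9]
wrist_force: [-12.4, 1.7, 22.9]
opening: 0.0112
gripper_force: 63.1
time: 43.52
ee_pos: [0.4595, -0.0983, 0.039]
ee_rot: [-179.9, -0.1, 82.9]
wrist_force: [-13.8, 1.8, 27.9]
opening: 0.0112
gripper_force: 63.8
```

```bash
python3 -m pendant '[{"dx":0,"dy":0,"dz":-0.8,"rx":0,"ry":0,"rz":0,"grip":-1},{"dx":0,"dy":0,"dz":-1,"rx":0,"ry":0,"rz":0,"grip":-1},{"dx":0,"dy":0,"dz":-1,"rx":0,"ry":0,"rz":0,"grip":0},{"dx":0,"dy":0,"dz":-1,"rx":0,"ry":0,"rz":0,"grip":0},{"dx":0,"dy":0,"dz":-1,"rx":0,"ry":0,"rz":0,"grip":0},{"dx":0,"dy":0,"dz":-40,"rx":0,"ry":0,"rz":0,"grip":0},{"dx":0,"dy":0,"dz":-100,"rx":0,"ry":0,"rz":0,"grip":0},{"dx":0,"dy":0,"dz":-150,"rx":0,"ry":0,"rz":0,"grip":0}]'
python3 -m pendant '[{"dx":-60,"dy":30,"dz":-30,"rx":0,"ry":0,"rz":0,"grip":0},{"dx":-110,"dy":50,"dz":-30,"rx":0,"ry":0,"rz":0,"grip":0},{"dx":-130,"dy":60,"dz":-30,"rx":0,"ry":0,"rz":0,"grip":0},{"dx":-130,"dy":60,"dz":-30,"rx":0,"ry":0,"rz":0,"grip":0},{"dx":-130,"dy":60,"dz":-30,"rx":0,"ry":0,"rz":0,"grip":0}]'
python3 top.py t8.png
python3 - <<'E'
from h import *
snap('scene','fin2.png')
a=cv2.imread('pics/fin2.png')[100:360,180:450];cv2.imwrite('pics/fin2c.png',cv2.resize(a,(620,597),interpolation=3))
E
```

```text
time: 44.52
ee_pos: [0.4601, -0.0983, 0.1898]
ee_rot: [179.9, 0.0, 83.0]
wrist_force: [0.8, 1.1, -0.0]
opening: 0.0429
gripper_force: 0.0
time: 45.15
ee_pos: [0.5036, -0.2336, 0.2173]
ee_rot: [-180.0, -0.0, 83.0]
wrist_force: [-0.2, 1.3, -0.3]
opening: 0.0427
gripper_force: 0.0
fin 50 [ 0.4616 -0.0963  0.0755] (array([462.4, -96.6]), array([31.1, 12.4]), 84.0)
tab 0  
tray 0  
ball 22 [ 0.6972 -0.1162  0.1023] (array([ 698.1, -117. ]), array([13.3, 14.1]), 28.9)
sticks 0
```

View pics/fin2c.png

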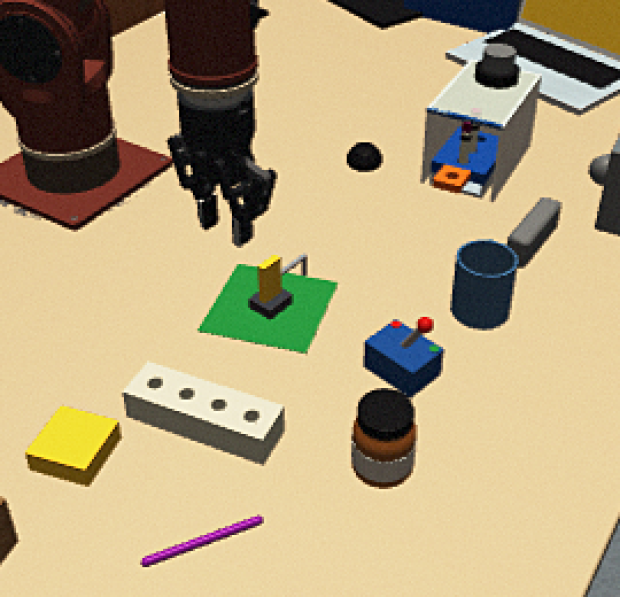

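The hook stands mid-mat, the sticks are upright in the closed tray, the toggle is on, and the bystanders have not moved.

```bash
python3 -c "
from station import *
print(hand_in())"
```

```text
the job is handed in; nothing more can be done
None
```

The job is done and handed in: both scent sticks stand in the tray, the tray is fully home, the fan is on again, and the hook stands upright within a few millimetres of the mat's centre, after I put it back when it was found knocked aside late in the run.

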